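# Change the counter display: boxed stock in a column, domed cap and ball finial on top

### The arm

A 6-joint arm with a two-finger parallel gripper is mounted at the origin on the work surface. World frame = base frame: x ahead of the robot, y to its left, z up, the work surface at z = 0. Lengths are in mm, angles in rad, forces in N, time in s.
With the tool pointing down it reaches from about 350 to 925 mm from the base axis. Payload 6.4 kg.
Tool frame: the origin (TCP) lies where the fingers leave the gripper's body, on its centre line; the fingertips stand ctrl.tip_extent ahead of it and the grasp point (between the pads) lies 78 mm ahead of it (ctrl.tip_extent is the distance from the TCP to the fingertips, in mm); z points along the fingers, y is the line along which they close (so a half turn about z gives the same grasp; the last joint's range is limited). The gripper opens to 94 mm and grips with 3 to 60 N. Pads are 16 mm wide; open, the fingers measure 119 mm over their backs; the gripper's body (75 mm by 177 mm) begins 78 mm behind the grasp point.
Start: joints at [1.169, 0.245, 1.558, -0, 1.339, -0.174], TCP at [146.789, 633.22, 302.655] pointing down, gripper open.
Joint ranges: [-3.13, 3.13], [-1.02, 2.26], [0.13, 2.54], [-0.95, 4.09], [0.21, 2.88], [-2.74, 2.74]. Speed limits (rad/s): [2.57, 2.57, 3.14, 3.14, 3.14, 3.14].

### API

Orientations are given as a rotation vector (axis times angle).
In Python, from station import ctrl gives the robot as it stands.
- The arm moves only by the tool servo_tool, never from a script. Its argument "deltas" is a list of rows, each an object of numbers: "x", "y", "z": the shift along the world's x, y, z normalised to -1 to 1, where 1 is 0.3 m; "ax", "ay", "az": the turn, a rotation vector about the world's x, y, z normalised to -1 to 1, where 1 is 45 degrees; "claw": the opening, from -1 (shut) to 1 (fully open). In form: [{"x": .., "y": .., "z": .., "ax": .., "ay": .., "az": .., "claw": ..}, ...]. A call has 1 to 12 rows; each row is the pose to reach, as a shift and turn from the pose commanded when the call began; what a row does not reach only later rows make up. A row lasts 1/12 s, in which the tool goes at most 41.7 mm and 7.16 degrees, less where a joint would pass 70% of its speed; a pose out of reach is approached as far as the arm can. A call with a number of a shift or a turn outside -1 to 1 is refused whole. A call with a gripper value outside its range is refused whole. The fingers move at their own pace and stop on an object; "force" is the grip in N (left out, the last holds). Time passes only in rows, so rows that repeat a pose let the fingers close. It gives the time, the measured TCP pose, the force, the opening and the grip force at its end, in the units of the state.
- ctrl.state(): the state, without advancing time (a new reading comes with each control period).
- ctrl.grab_frame(name): name is "scene" or "top" or "wrist"; returns a dict with "color" (420x560x3 uint8, red, green, blue), "mtx" (3x3 intrinsics, pixels), "rvec" (rotation vector, rad) and "tvec" (3), from world to camera coordinates, as OpenCV has them; the wrist camera has in their place "hand_eye" (4x4, takes a point from camera to tool coordinates, whose origin is the TCP and whose axes are the flange's). Camera axes: x right, y down, z forward; pixel columns grow to the right and rows downward; lengths in mm; the calibration is good to about 2 mm. A picture is of the moment at which its call begins: read the wrist's pose just before it. There is no depth.
- ctrl.close_job(): hands the job in; it is judged then, once.
The state is a dict: "time_s": time; "qpos": joint angles; "qd": joint speeds; "joint_efforts": joint torques, N m; "tool_pos": TCP position; "tool_rot": TCP orientation; "ft_force": force on the tool from outside, world axes, zero at the start; "torque": the same for the moment, N m; "width": finger opening in mm; "grasp_force": force on a finger pad.
Only numpy, scipy, OpenCV 4.12 (cv2) and the standard library are available. Lean on these libraries where they do the work, as an engineer would, in place of code of your own. Each camera call takes 0.05 s, during which the arm holds its last target. There are 200 camera calls.

### The job

Change the display on the black plinth. First put the old baluster collar standing there back into the black crate; then stack all the cartons from the board flat, squarely and centred on the plinth in one column, edges flush and long sides along the plinth's long side, with the heavy brown cartons below the white ones. Finish by setting the domed post cap squarely on the middle of the top carton, balance the ball finial upright on the crown of its dome, and leave the mug, tape roll and tape measure where they are.

Things in the scene. Friction and masses are not known exactly. Their poses are not given: they have to be found in the camera images.
- plinth_top (a point): centre of the top face of the low black display plinth, a two-step plate fixed to the bench (bottom step 116 x 92, top face 104 x 80, 18 high); x runs along its long side (sizes in mm)
- board: light plywood carrying board, 340 x 240 x 12, fixed on the bench to the left or right; origin at the centre of its underside, x along its long side; the cartons start on it
- crate: black slatted plastic crate, open on top, 240 (x) x 180 (y) x 75 high outside, walls and floor 6 thick, fixed on the bench to the left or right; origin at the centre of its underside. Two flat rosettes (56 dia, 6 to 10 high) lie in it at x = -82, y = -52 and +52
- collar_mid (a point): the old sample: a turned cast-aluminium baluster collar, 72 tall, round, 44 dia at both ends and 40 at a 10 mm middle bead, 32 at the waists above and below the bead; it starts standing on the plinth; point at its centre, 36 above its foot, z along its axis (sizes in mm)
- cap_mid (a point): cast-aluminium domed post cap, 34 tall: a square skirt 64 x 64 and 22 high (flat, closed underside), a 56 square step 4.5 high, a dome 54 dia rising 7.5; point 11 above its underside, half-way up the skirt; x and y along the sides (sizes in mm)
- cap_crown (a point): the crown of the cap's dome, on its axis, 34 above its underside; the dome's radius of curvature is 50 (sizes in mm)
- finial_ball (a point): ball finial, bright cast metal, 50 tall: round foot 28 dia and 5 high, recessed 2 underneath so that it stands on its rim (centred on the dome, the rim lies 1.5 below the crown; set down off the crown it leans, and falls from about 9 off), neck 18 dia, ball 42 dia with an upright 11 mm band round its middle; point at the centre of the ball, 29 above the foot; z along its axis (sizes in mm)
- kraft1_mid (a point): kraft-brown carton, closed and taped, may lie either way up, 86 (x) x 64 (y) x 44 high, about 0.36 kg; point at its centre, x along the long side (sizes in mm)
- kraft2_mid (a point): kraft-brown carton, closed and taped, may lie either way up, 86 (x) x 64 (y) x 44 high, about 0.36 kg; point at its centre, x along the long side (sizes in mm)
- kraft3_mid (a point): kraft-brown carton, closed and taped, may lie either way up, 86 (x) x 64 (y) x 44 high, about 0.36 kg; point at its centre, x along the long side (sizes in mm)
- white1_mid (a point): white carton with blue tape, closed, may lie either way up, 86 (x) x 64 (y) x 34 high, about 0.15 kg; point at its centre, x along the long side (sizes in mm)
- white2_mid (a point): white carton with blue tape, closed, may lie either way up, 86 (x) x 64 (y) x 34 high, about 0.15 kg; point at its centre, x along the long side (sizes in mm)
- mug: blue mug, 80 dia, 90 high, a bystander
- tape_roll: yellow roll of packing tape lying flat, 90 dia, 48 high, a bystander
- tape_measure: orange tape measure, 68 x 36 x 64 high, a bystander
Not all that is in view belongs to the job. What is shaped like the part that bears kraft2_mid but green, red or turquoise is not meant.

How it is judged:
By the outcome, as a careful person would: the job done as asked, in the order asked, and still so for the second after the job is handed in, with the robot touching nothing.
Of kraft1, kraft2, kraft3, white1, white2 only 3 to 5 are there at a start; the rules pass over those that are not, and their reading is None.
At some moment in a run one of kraft1, kraft2, kraft3 may be knocked a few centimetres aside while the robot is not near it.
It also fails if it takes over 210 s, if anything falls off the work surface, if the arm or the gripper's body presses on something with over 40 N, if the wrist force passes 120 N, or if a joint passes its speed limit or range.

## Working session

There is one attempt and no reset: what is moved stays moved. The work goes in short steps, Python scripts to look and compute and a tool call to move; the robot and the scene stay as the last step left them, time stands still between calls to the robot, and variables do not carry over. Pictures are saved under pics/ and viewed, at most 14 in all, crops included, and the job is handed in when it is done.

Besides the shell and the picture viewer there is one more tool, called after ">>>" as name(argument=value, ...) on one line, values as JSON. servo_tool: Moves the arm, as the interface text tells. Scaled input: -1 to 1 covers 0.3 m each way for a shift and 45 degrees each way for a turn. Its arguments: {"type":"object","properties":{"deltas":{"type":"array","items":{"type":"object","properties":{"x":{"type":"number","minimum":-1,"maximum":1},"y":{"type":"number","minimum":-1,"maximum":1},"z":{"type":"number","minimum":-1,"maximum":1},"ax":{"type":"number","minimum":-1,"maximum":1},"ay":{"type":"number","minimum":-1,"maximum":1},"az":{"type":"number","minimum":-1,"maximum":1},"claw":{"type":"number"}}}},"force":{"type":"number"}},"required":["deltas"]}

```bash
mkdir -p pics; ls; python3 - <<'E'
from station import ctrl
import cv2,pickle
s=ctrl.state(); print({k:s[k] for k in('time_s','tool_pos','tool_rot','width','ft_force')},ctrl.tip_extent)
for n in('scene','top','wrist'):
    f=ctrl.grab_frame(n); pickle.dump(f,open(f'pics/{n}0.pkl','wb')); cv2.imwrite(f'pics/{n}0.png',cv2.resize(f['color'][...,::-1],(800,600),interpolation=cv2.INTER_CUBIC))
    print(n,f['mtx'].round(1).tolist() if hasattr(f['mtx'],'round') else f['mtx'],f.get('rvec'),f.get('tvec'),f.get('hand_eye'))
E
```

```text
pics
{'time_s': 0.0, 'tool_pos': array([146.63686213, 632.8201161 , 301.58946319]), 'tool_rot': array([-3.57026062e-01, -3.12072011e+00,  2.76899924e-03]), 'width': 93.81327428604307, 'ft_force': array([ 0.31850981, -0.31753654,  0.03271498])} 97.19999999999999
scene [[467.7, 0.0, 274.7], [0.0, 467.7, 209.5], [0.0, 0.0, 1.0]] [ 2.17904431  1.52334926 -0.44044207] [-297.08733969 -409.02657021 1602.16574193] None
top [[428.3, 0.0, 280.4], [0.0, 428.3, 205.0], [0.0, 0.0, 1.0]] [ 2.21208269 -2.00714209  0.21012331] [  42.75037988  600.02459383 1027.79918462] None
wrist [[304.6, 0.0, 281.8], [0.0, 304.6, 206.7], [0.0, 0.0, 1.0]] None None [[ 7.53699384e-04 -9.70265706e-01 -2.42041095e-01  6.97278507e+01]
 [ 9.99999714e-01  7.17776589e-04  2.36592717e-04  8.25244610e-02]
 [-5.58263684e-05 -2.42041204e-01  9.70265970e-01 -8.16785798e+01]
 [ 0.00000000e+00  0.00000000e+00  0.00000000e+00  1.00000000e+00]]
```

View pics/scene0.png

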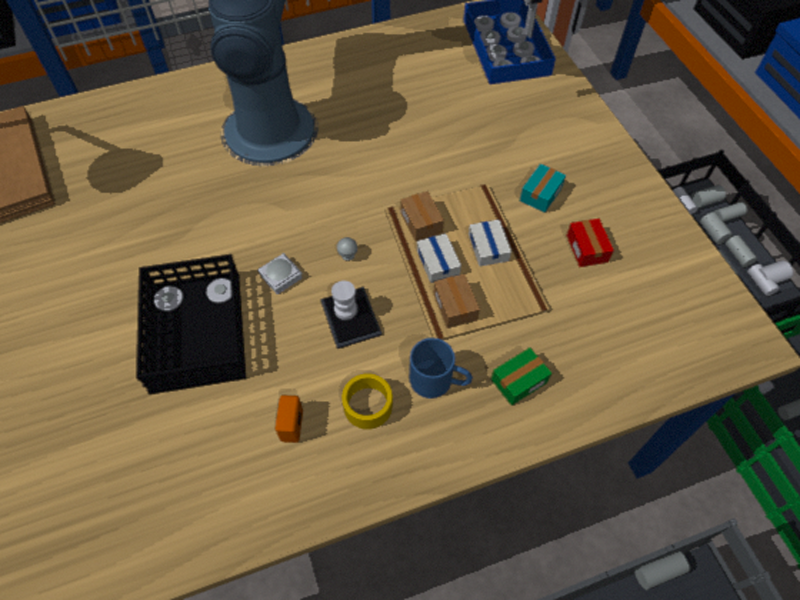

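View pics/top0.png

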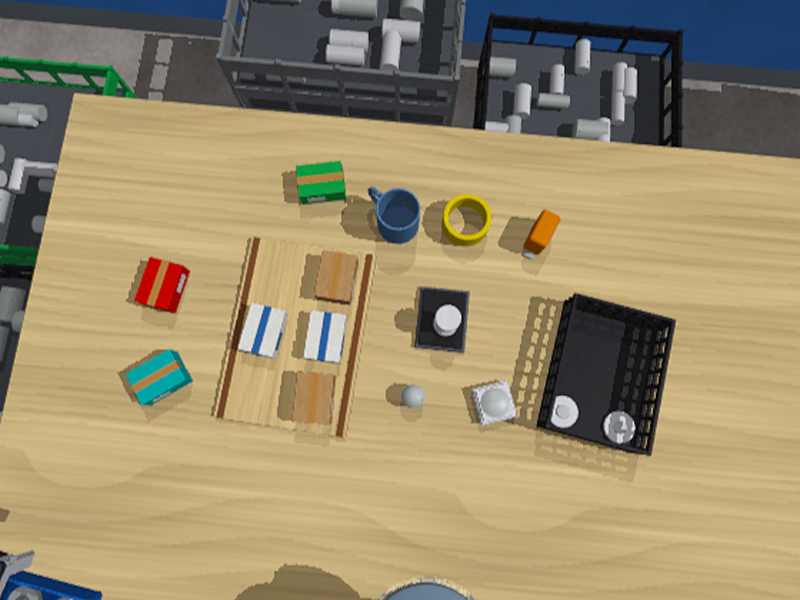

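The scene shows two kraft and two white cartons on the board to the left. The collar is on the plinth (top view, 447,320), with the finial at (412,396), the cap at (494,403) and the crate on the right. I'll enlarge the top view to measure.

```bash
cat > h.py <<'E'
import numpy as np,cv2,pickle
from scipy.spatial.transform import Rotation as R
def ray(f,uv,state=None):
    d=np.linalg.inv(f['mtx'])@np.array([uv[0],uv[1],1.])
    if 'rvec' in f and f['rvec'] is not None:
        M=cv2.Rodrigues(np.array(f['rvec'],float))[0]; t=np.ravel(f['tvec'])
        return -M.T@t, M.T@d
    T=np.eye(4);T[:3,:3]=R.from_rotvec(state['tool_rot']).as_matrix();T[:3,3]=state['tool_pos'];T=T@f['hand_eye']
    return T[:3,3],T[:3,:3]@d
def w(f,uv,z,state=None):
    o,d=ray(f,uv,state); return (o+d*(z-o[2])/d[2])[:2]
def proj(f,P,state=None):
    P=np.asarray(P,float).reshape(-1,3)
    if f.get('rvec') is not None: return cv2.projectPoints(P,np.array(f['rvec'],float),np.ravel(f['tvec']).astype(float),f['mtx'],None)[0][:,0]
    T=np.eye(4);T[:3,:3]=R.from_rotvec(state['tool_rot']).as_matrix();T[:3,3]=state['tool_pos'];T=np.linalg.inv(T@f['hand_eye'])
    q=(T[:3,:3]@P.T).T+T[:3,3]; q=q@f['mtx'].T; return q[:,:2]/q[:,2:]
def crop(f,x0,y0,x1,y1,name,W=800):
    c=f['color'][y0:y1,x0:x1,::-1]; k=min(W/(x1-x0),600/(y1-y0)); cv2.imwrite(name,cv2.resize(c,None,fx=k,fy=k,interpolation=cv2.INTER_CUBIC)); return k
E
python3 - <<'E'
from h import *
f=pickle.load(open('pics/top0.pkl','rb'))
print(crop(f,150,160,390,320,'pics/c1.png'))
print(ray(f,(280,210))[0])
for n,uv,z in [('collar',(447,320),90),('fin',(412,396),29),('cap',(494,403),34),('crate0',(574,295),75),('crate1',(674,320),75),('crate2',(651,454),75),('crate3',(540,426),75)]: print(n,w(f,(uv[0]*.7,uv[1]*.7),z).round())
E
```

```text
3.3333333333333335
[ 373.67398834   84.56140221 1127.5838735 ]
collar [548.  16.]
fin [416.  63.]
cap [418. -82.]
crate0 [ 616. -203.]
crate1 [ 589. -379.]
crate2 [ 358. -342.]
crate3 [ 385. -155.]
```

View pics/c1.png

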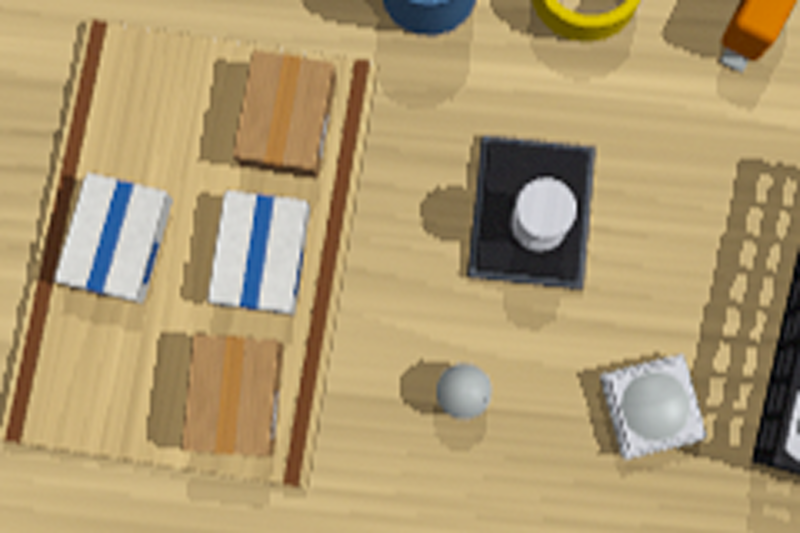

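```bash
cat >> h.py <<'E'
def rect(P):
    """corners (world, in order, long edges 1-2 and 3-0) -> centre, long, short, yaw of long side deg"""
    P=np.array(P); a=(P[1]+P[2]-P[0]-P[3])/2
    b=(P[2]+P[3]-P[0]-P[1])/2; L,S=(a,b) if np.hypot(*a)>np.hypot(*b) else (b,a)
    g=np.degrees(np.arctan2(L[1],L[0])); return P.mean(0).round(1),np.hypot(*L).round(1),np.hypot(*S).round(1),round((g+90)%180-90,1)
E
python3 - <<'E'
from h import *
f=pickle.load(open('pics/top0.pkl','rb'))
D={'KA':(56,[(253,52),(335,63),(318,172),(237,160)]),'KB':(56,[(193,335),(282,340),(275,454),(184,450)]),
'WA':(46,[(88,174),(170,190),(139,299),(57,283)]),'WB':(46,[(225,190),(308,200),(293,312),(209,303)]),
'plinth':(9,[(481,136),(595,148),(583,290),(468,278)]),'cap':(22,[(602,376),(684,356),(706,436),(625,458)])}
for n,(z,c) in D.items(): print(n,*rect([w(f,(150+u/3.3333,160+v/3.3333),z) for u,v in c]))
print('fin',w(f,(150+464/3.333,160+391/3.333),29),'collar',w(f,(150+547/3.333,160+207/3.333),90))
E
```

```text
KA [613.2 217.9] 86.5 63.6 -1.7
KB [395.9 231.1] 83.6 66.7 3.1
WA [505.5 338.4] 86.2 64.3 -7.8
WB [505.  226.8] 86.8 64.2 -0.9
plinth [561.1  20. ] 114.6 91.2 -0.2
cap [418.7 -84.7] 64.7 62.7 -70.3
fin [415.8002222   61.01098753] collar [552.49446728  13.81576223]
```

>>> servo_tool(deltas=[{"x": 0.67, "y": -1, "az": 0.29}, {"x": 0.67, "y": -1, "az": 0.29}, {"x": 0.67, "y": -1, "az": 0.29}, {"x": 0.67, "y": -1, "az": 0.29}, {"x": 0.67, "y": -1, "az": 0.29}, {"x": 0.67, "y": -1, "az": 0.29}, {"x": 0.67, "y": -1, "az": 0.29}, {"x": 0.67, "y": -1, "az": 0.29}, {"x": 0.67, "y": -1, "az": 0.29}, {"x": 0.67, "y": -1, "az": 0.29}])

```text
invalid input at $.deltas[0]: expected keys x, y, z, ax, ay, az, claw
```

>>> servo_tool(deltas=[{"x": 0.63, "y": -1}, {"x": 0.63, "y": -1}, {"x": 0.63, "y": -1}, {"x": 0.63, "y": -1}, {"x": 0.63, "y": -1}, {"x": 0.63, "y": -1}, {"x": 0.63, "y": -1}, {"x": 0.63, "y": -1}, {"x": 0.63, "y": -1}, {"x": 0.63, "y": -1}, {"x": 0.63, "y": -1}, {"x": 0.63, "y": -1}])

```text
invalid input at $.deltas[0]: expected keys x, y, z, ax, ay, az, claw
```

```bash
cat >> h.py <<'E'
from station import ctrl
def look(name='wrist',tag=None):
    s=ctrl.state(); f=ctrl.grab_frame(name)
    if tag: pickle.dump((f,s),open(f'pics/{tag}.pkl','wb')); crop(f,0,0,560,420,f'pics/{tag}.png')
    return f,s
def st():
    s=ctrl.state(); Rm=R.from_rotvec(s['tool_rot']).as_matrix()
    print('t',round(s['time_s'],2),'pos',s['tool_pos'].round(1),'yaw_y',np.degrees(np.arctan2(Rm[1,1],Rm[0,1])).round(2),'zdir',Rm[:,2].round(4),'w',round(s['width'],1),'gf',round(s['grasp_force'],1),'F',np.round(s['ft_force'],1),'q',np.round(s['qpos'],2))
E
python3 -c "
from h import *
st();look(tag='w1');st()"
```

```text
t 0.15 pos [146.7 632.9 301.8] yaw_y 76.95 zdir [-6.0e-04 -1.4e-03 -1.0e+00] w 94.1 gf 0.0 F [0.3 0.7 0.1] q [ 1.17  0.25  1.56 -0.    1.34 -0.17]
t 0.2 pos [146.7 633.  302. ] yaw_y 76.95 zdir [-5.0e-04 -1.1e-03 -1.0e+00] w 94.0 gf 0.0 F [ 0.2 -0.  -0.1] q [ 1.17  0.25  1.56  0.    1.34 -0.17]
```

View pics/w1.png

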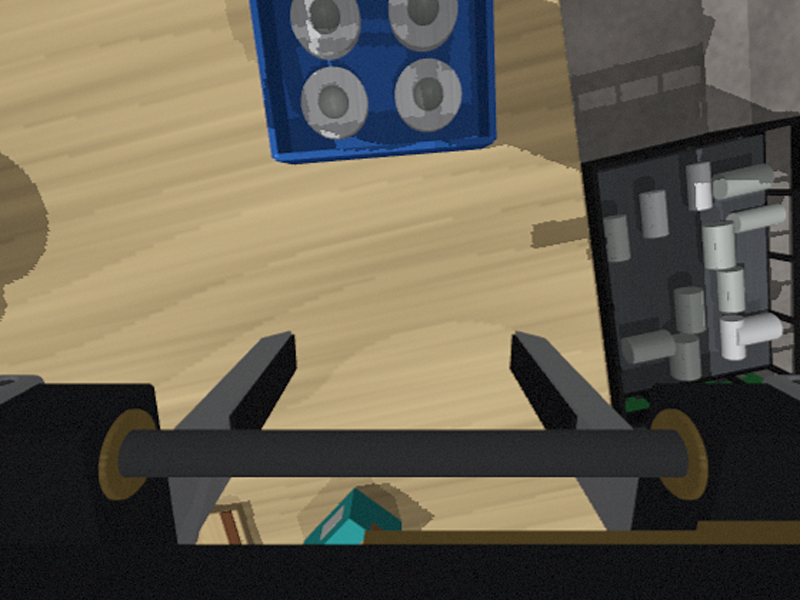

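All keys are required. In the wrist view, image-up points toward the base (the blue box is at the top), so to view a target the TCP should stand beyond it in +x.

>>> servo_tool(deltas=[{"x": 0.67, "y": -1, "z": 0, "ax": 0, "ay": 0, "az": 0.29, "claw": 1}, {"x": 0.67, "y": -1, "z": 0, "ax": 0, "ay": 0, "az": 0.29, "claw": 1}, {"x": 0.67, "y": -1, "z": 0, "ax": 0, "ay": 0, "az": 0.29, "claw": 1}, {"x": 0.67, "y": -1, "z": 0, "ax": 0, "ay": 0, "az": 0.29, "claw": 1}, {"x": 0.67, "y": -1, "z": 0, "ax": 0, "ay": 0, "az": 0.29, "claw": 1}, {"x": 0.67, "y": -1, "z": 0, "ax": 0, "ay": 0, "az": 0.29, "claw": 1}, {"x": 0.67, "y": -1, "z": 0, "ax": 0, "ay": 0, "az": 0.29, "claw": 1}, {"x": 0.67, "y": -1, "z": 0, "ax": 0, "ay": 0, "az": 0.29, "claw": 1}, {"x": 0.67, "y": -1, "z": 0, "ax": 0, "ay": 0, "az": 0.29, "claw": 1}, {"x": 0.67, "y": -1, "z": 0, "ax": 0, "ay": 0, "az": 0.29, "claw": 1}])

```text
time_s: 1.03
tool_pos: [349.9, 330.0, 302.7]
tool_rot: [0.009, 3.141, -0.001]
ft_force: [-0.7, -0.6, 0.3]
width: 94.0
grasp_force: 0.0
```

>>> servo_tool(deltas=[{"x": 0.97, "y": -1, "z": 0, "ax": 0, "ay": 0, "az": 0, "claw": 1}, {"x": 0.97, "y": -1, "z": 0, "ax": 0, "ay": 0, "az": 0, "claw": 1}, {"x": 0.97, "y": -1, "z": 0, "ax": 0, "ay": 0, "az": 0, "claw": 1}, {"x": 0.97, "y": -1, "z": 0, "ax": 0, "ay": 0, "az": 0, "claw": 1}, {"x": 0.97, "y": -1, "z": 0, "ax": 0, "ay": 0, "az": 0, "claw": 1}, {"x": 0.97, "y": -1, "z": 0, "ax": 0, "ay": 0, "az": 0, "claw": 1}, {"x": 0.97, "y": -1, "z": 0, "ax": 0, "ay": 0, "az": 0, "claw": 1}, {"x": 0.97, "y": -1, "z": 0, "ax": 0, "ay": 0, "az": 0, "claw": 1}, {"x": 0.97, "y": -1, "z": 0, "ax": 0, "ay": 0, "az": 0, "claw": 1}, {"x": 0.97, "y": -1, "z": 0, "ax": 0, "ay": 0, "az": 0, "claw": 1}, {"x": 0.97, "y": -1, "z": 0, "ax": 0, "ay": 0, "az": 0, "claw": 1}, {"x": 0.97, "y": -1, "z": 0, "ax": 0, "ay": 0, "az": 0, "claw": 1}])

```text
time_s: 2.03
tool_pos: [639.6, 32.3, 301.7]
tool_rot: [-0.003, -3.14, -0.001]
ft_force: [-0.2, -0.1, -0.2]
width: 93.7
grasp_force: 0.0
```

```bash
python3 -c "
from h import *
st();look(tag='w2');st()"
```

```text
t 2.03 pos [639.6  32.3 301.7] yaw_y 89.88 zdir [-1.3e-03  6.0e-04 -1.0e+00] w 93.7 gf 0.0 F [-0.2 -0.1 -0.2] q [-0.13  0.22  1.58  0.    1.33 -1.7 ]
t 2.08 pos [638.8  33.6 301.9] yaw_y 89.97 zdir [-1.4e-03  7.0e-04 -1.0e+00] w 94.0 gf 0.0 F [ 0.1  0.9 -0.1] q [-0.12  0.22  1.59  0.    1.33 -1.7 ]
```

View pics/w2.png

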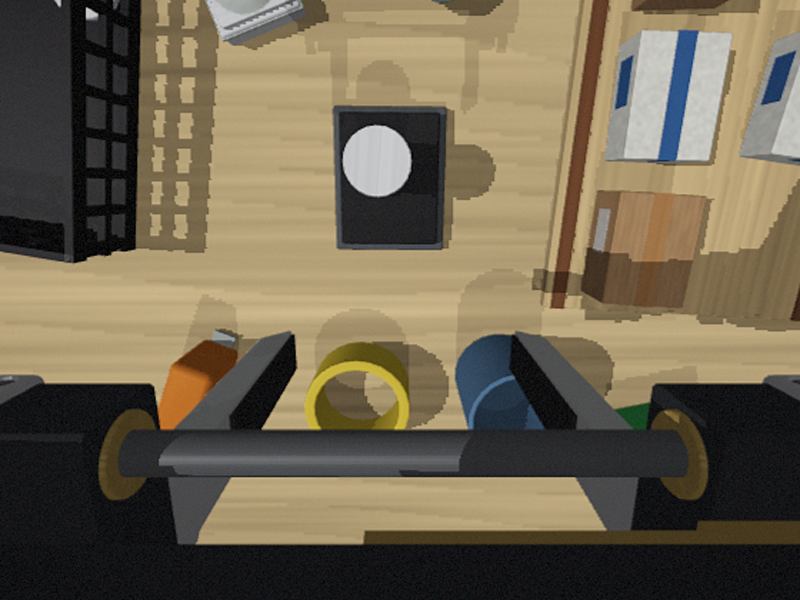

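The wrist view shows the collar's top disc at (377,161) and the plinth's outline corners at (334,106), (446,108), (443,249) and (336,248).

```bash
python3 -c "
from h import *
f,s=pickle.load(open('pics/w2.pkl','rb'))
k=.7
for z in(86,90):print('collar',w(f,(377*k,161*k),z,s))
print('r',(w(f,(411*k,161*k),90,s)-w(f,(343*k,161*k),90,s)))
for z in (0,9,18): print('plinth',z,rect([w(f,(u*k,v*k),z,s) for u,v in [(334,106),(446,108),(443,249),(336,248)]]))
print('WB',rect([w(f,(u*k,v*k),46,s) for u,v in [(638,31),(732,33),(714,164),(608+18,158)]]))
st()
"
```

```text
collar [553.32344073  15.89409194]
collar [553.54813815  16.11715571]
r [ 0.05943286 43.89264838]
plinth 0 (array([564.4,  21.7]), np.float64(116.5), np.float64(93.2), np.float64(-0.7))
plinth 9 (array([564.5,  22. ]), np.float64(113.7), np.float64(91.0), np.float64(-0.7))
plinth 18 (array([564.6,  22.2]), np.float64(111.0), np.float64(88.9), np.float64(-0.7))
WB (array([508.5, 230.2]), np.float64(85.8), np.float64(65.8), np.float64(1.5))
t 2.08 pos [638.8  33.6 301.9] yaw_y 89.97 zdir [-1.4e-03  7.0e-04 -1.0e+00] w 94.0 gf 0.0 F [ 0.1  0.9 -0.1] q [-0.12  0.22  1.59  0.    1.33 -1.7 ]
```

>>> servo_tool(deltas=[{"x": -0.284, "y": -0.059, "z": -0.1, "ax": 0, "ay": 0, "az": 0, "claw": 1}, {"x": -0.284, "y": -0.059, "z": -0.1, "ax": 0, "ay": 0, "az": 0, "claw": 1}, {"x": -0.284, "y": -0.059, "z": -0.2, "ax": 0, "ay": 0, "az": 0, "claw": 1}, {"x": -0.284, "y": -0.059, "z": -0.3, "ax": 0, "ay": 0, "az": 0, "claw": 1}, {"x": -0.284, "y": -0.059, "z": -0.4, "ax": 0, "ay": 0, "az": 0, "claw": 1}, {"x": -0.284, "y": -0.059, "z": -0.5, "ax": 0, "ay": 0, "az": 0, "claw": 1}, {"x": -0.284, "y": -0.059, "z": -0.569, "ax": 0, "ay": 0, "az": 0, "claw": 1}, {"x": -0.284, "y": -0.059, "z": -0.569, "ax": 0, "ay": 0, "az": 0, "claw": 1}])

```text
time_s: 2.75
tool_pos: [549.6, 17.8, 127.5]
tool_rot: [0.003, -3.132, -0.003]
ft_force: [0.5, 0.2, 0.0]
width: 93.7
grasp_force: 0.0
```

>>> servo_tool(deltas=[{"x": 0, "y": 0, "z": 0, "ax": 0, "ay": 0, "az": 0, "claw": -0.2}, {"x": 0, "y": 0, "z": 0, "ax": 0, "ay": 0, "az": 0, "claw": -0.4}, {"x": 0, "y": 0, "z": 0, "ax": 0, "ay": 0, "az": 0, "claw": -0.4}, {"x": 0, "y": 0, "z": 0, "ax": 0, "ay": 0, "az": 0, "claw": -0.4}, {"x": 0, "y": 0, "z": 0, "ax": 0, "ay": 0, "az": 0, "claw": -0.4}, {"x": 0, "y": 0, "z": 0, "ax": 0, "ay": 0, "az": 0, "claw": -0.4}, {"x": 0, "y": 0, "z": 0, "ax": 0, "ay": 0, "az": 0, "claw": -0.4}, {"x": 0, "y": 0, "z": 0, "ax": 0, "ay": 0, "az": 0, "claw": -0.4}], force=25)

```text
time_s: 3.42
tool_pos: [553.7, 15.5, 132.2]
tool_rot: [0.0, 3.141, 0.0]
ft_force: [0.3, 0.6, 0.4]
width: 44.0
grasp_force: 0.2
```

>>> servo_tool(deltas=[{"x": 0, "y": 0, "z": 0, "ax": 0, "ay": 0, "az": 0, "claw": -0.5}, {"x": 0, "y": 0, "z": 0, "ax": 0, "ay": 0, "az": 0, "claw": -0.5}, {"x": 0, "y": 0, "z": 0, "ax": 0, "ay": 0, "az": 0, "claw": -0.5}, {"x": 0, "y": 0, "z": 0, "ax": 0, "ay": 0, "az": 0, "claw": -0.5}, {"x": 0, "y": 0, "z": 0.02, "ax": 0, "ay": 0, "az": 0, "claw": -0.5}, {"x": 0, "y": 0, "z": 0.06, "ax": 0, "ay": 0, "az": 0, "claw": -0.5}], force=25)

```text
time_s: 3.92
tool_pos: [552.2, 15.7, 148.6]
tool_rot: [-0.0, -3.137, -0.001]
ft_force: [0.0, -0.3, -2.1]
width: 43.1
grasp_force: 25.0
```

>>> servo_tool(deltas=[{"x": 0, "y": 0, "z": 0.12, "ax": 0, "ay": 0, "az": 0, "claw": -0.5}, {"x": 0, "y": 0, "z": 0.25, "ax": 0, "ay": 0, "az": 0, "claw": -0.5}, {"x": -0.02, "y": -0.1, "z": 0.27, "ax": 0, "ay": 0, "az": 0, "claw": -0.5}, {"x": -0.04, "y": -0.2, "z": 0.27, "ax": 0, "ay": 0, "az": 0, "claw": -0.5}, {"x": -0.06, "y": -0.32, "z": 0.27, "ax": 0, "ay": 0, "az": 0, "claw": -0.5}, {"x": -0.08, "y": -0.44, "z": 0.27, "ax": 0, "ay": 0, "az": 0, "claw": -0.5}, {"x": -0.1, "y": -0.56, "z": 0.27, "ax": 0, "ay": 0, "az": 0, "claw": -0.5}, {"x": -0.11, "y": -0.68, "z": 0.27, "ax": 0, "ay": 0, "az": 0, "claw": -0.5}, {"x": -0.12, "y": -0.8, "z": 0.27, "ax": 0, "ay": 0, "az": 0, "claw": -0.5}, {"x": -0.125, "y": -0.9, "z": 0.27, "ax": 0, "ay": 0, "az": 0, "claw": -0.5}, {"x": -0.125, "y": -0.97, "z": 0.27, "ax": 0, "ay": 0, "az": 0, "claw": -0.5}, {"x": -0.125, "y": -0.97, "z": 0.27, "ax": 0, "ay": 0, "az": 0, "claw": -0.5}])

```text
time_s: 4.92
tool_pos: [515.7, -279.3, 232.1]
tool_rot: [0.007, 3.141, -0.003]
ft_force: [-0.3, 0.1, -1.9]
width: 43.2
grasp_force: 25.0
```

>>> servo_tool(deltas=[{"x": 0, "y": 0, "z": -0.1, "ax": 0, "ay": 0, "az": 0, "claw": -0.5}, {"x": 0, "y": 0, "z": -0.2, "ax": 0, "ay": 0, "az": 0, "claw": -0.5}, {"x": 0, "y": 0, "z": -0.28, "ax": 0, "ay": 0, "az": 0, "claw": -0.5}, {"x": 0, "y": 0, "z": -0.33, "ax": 0, "ay": 0, "az": 0, "claw": -0.5}, {"x": 0, "y": 0, "z": -0.35, "ax": 0, "ay": 0, "az": 0, "claw": -0.5}, {"x": 0, "y": 0, "z": -0.36, "ax": 0, "ay": 0, "az": 0, "claw": -0.5}, {"x": 0, "y": 0, "z": -0.365, "ax": 0, "ay": 0, "az": 0, "claw": -0.5}, {"x": 0, "y": 0, "z": -0.365, "ax": 0, "ay": 0, "az": 0, "claw": -0.5}])

```text
time_s: 5.58
tool_pos: [516.7, -275.7, 122.6]
tool_rot: [-0.0, 3.14, -0.002]
ft_force: [0.2, -1.3, -2.1]
width: 43.3
grasp_force: 25.0
```

>>> servo_tool(deltas=[{"x": 0, "y": 0, "z": -0.004, "ax": 0, "ay": 0, "az": 0, "claw": -0.5}, {"x": 0, "y": 0, "z": -0.005, "ax": 0, "ay": 0, "az": 0, "claw": 0.1}, {"x": 0, "y": 0, "z": -0.005, "ax": 0, "ay": 0, "az": 0, "claw": 0.4}, {"x": 0, "y": 0, "z": -0.005, "ax": 0, "ay": 0, "az": 0, "claw": 0.4}, {"x": 0, "y": 0, "z": -0.005, "ax": 0, "ay": 0, "az": 0, "claw": 0.4}, {"x": 0, "y": 0, "z": 0.1, "ax": 0, "ay": 0, "az": 0, "claw": 0.4}, {"x": 0, "y": 0, "z": 0.2, "ax": 0, "ay": 0, "az": 0, "claw": 0.4}, {"x": 0, "y": 0, "z": 0.33, "ax": 0, "ay": 0, "az": 0, "claw": 1}, {"x": 0, "y": 0, "z": 0.46, "ax": 0, "ay": 0, "az": 0, "claw": 1}, {"x": 0, "y": 0, "z": 0.595, "ax": 0, "ay": 0, "az": 0, "claw": 1}])

```text
time_s: 6.42
tool_pos: [515.7, -275.2, 301.6]
tool_rot: [-0.0, -3.141, -0.001]
ft_force: [-0.2, -0.4, -0.1]
width: 82.8
grasp_force: 0.0
```

>>> servo_tool(deltas=[{"x": 0.15, "y": 0.2, "z": 0, "ax": 0, "ay": 0, "az": 0, "claw": 1}, {"x": 0.3, "y": 0.4, "z": 0, "ax": 0, "ay": 0, "az": 0, "claw": 1}, {"x": 0.46, "y": 0.6, "z": 0, "ax": 0, "ay": 0, "az": 0, "claw": 1}, {"x": 0.46, "y": 0.8, "z": 0, "ax": 0, "ay": 0, "az": 0, "claw": 1}, {"x": 0.46, "y": 1, "z": 0, "ax": 0, "ay": 0, "az": 0, "claw": 1}, {"x": 0.46, "y": 1, "z": 0, "ax": 0, "ay": 0, "az": 0, "claw": 1}, {"x": 0.46, "y": 1, "z": 0, "ax": 0, "ay": 0, "az": 0, "claw": 1}, {"x": 0.46, "y": 1, "z": 0, "ax": 0, "ay": 0, "az": 0, "claw": 1}, {"x": 0.46, "y": 1, "z": 0, "ax": 0, "ay": 0, "az": 0, "claw": 1}, {"x": 0.46, "y": 1, "z": 0, "ax": 0, "ay": 0, "az": 0, "claw": 1}, {"x": 0.46, "y": 1, "z": 0, "ax": 0, "ay": 0, "az": 0, "claw": 1}])

```text
time_s: 7.33
tool_pos: [654.0, 24.2, 299.9]
tool_rot: [0.0, -3.141, 0.001]
ft_force: [0.3, 0.2, -0.6]
width: 93.9
grasp_force: 0.0
```

```bash
python3 -c "
from h import *
f,s=look(tag='w3')
k=0.7
st(); print(crop(f,170,50,440,250,'pics/c3.png'))
f,s=look('top','t3'); print(crop(f,130,110,490,340,'pics/ct3.png'))"
```

```text
t 7.38 pos [653.9  23.4 299.9] yaw_y 89.94 zdir [-2.e-04 -4.e-04 -1.e+00] w 94.0 gf 0.0 F [0.3 0.  0.3] q [-0.14  0.26  1.55 -0.    1.34 -1.71]
2.962962962962963
2.2222222222222223
```

View pics/c3.png

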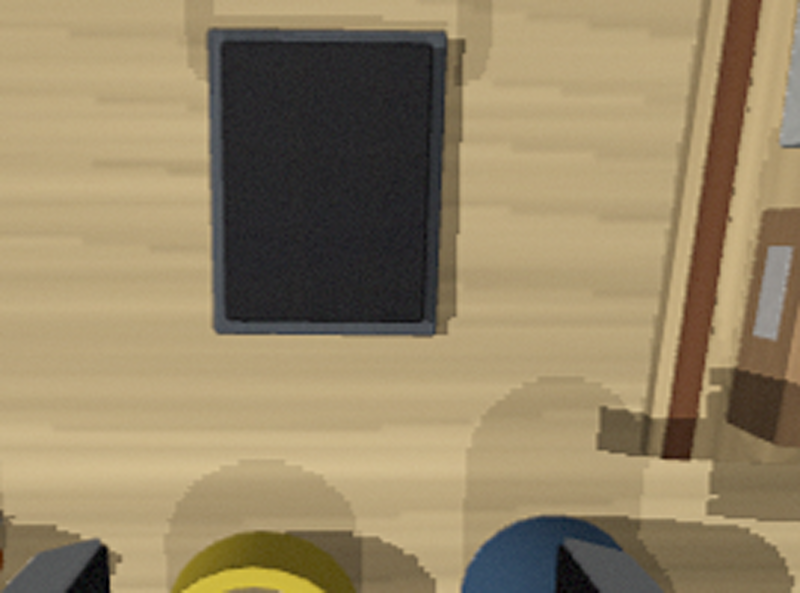

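View pics/ct3.png

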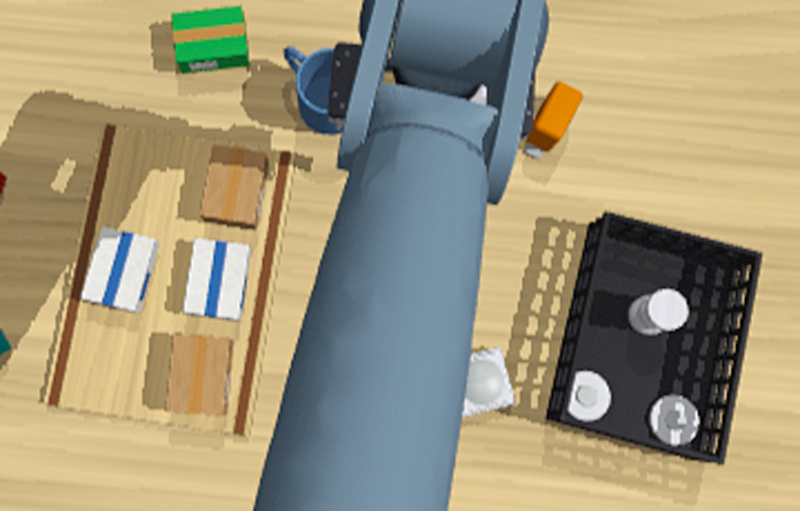

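The collar now stands in the crate, and kraft A hasn't visibly moved. In the crop, the plinth's top-face corners are at (220,41), (433,41), (425,322) and (224,324).

```bash
cat >> h.py <<'E'
def S(pos,yawdeg=90.0):
    y=np.radians(yawdeg); Y=[np.cos(y),np.sin(y),0]; Z=[0,0,-1]; X=np.cross(Y,Z)
    return {'tool_pos':np.array(pos,float),'tool_rot':R.from_matrix(np.array([X,Y,Z]).T).as_rotvec()}
E
python3 -c "
from h import *
f,s=pickle.load(open('pics/w3.pkl','rb'))
c=S([654,24.5,300]);k=2.963
for st_ in (s,c):
  print('in',rect([w(f,(170+u/k,50+v/k),18,st_) for u,v in [(220,41),(433,41),(425,322),(224,324)]]))
  print('out',rect([w(f,(170+u/k,50+v/k),9,st_) for u,v in [(210,30),(446,32),(435,335),(214,333)]]))
f,_=pickle.load(open('pics/t3.pkl','rb'));k=2.2222
D={'KA':(56,[(212,146),(267,154),(255,227),(201,219)]),'KB':(56,[(174,334),(232,338),(226,415),(166,411)])}
for n,(z,c) in D.items(): print(n,*rect([w(f,(130+u/k,110+v/k),z) for u,v in c]))
"
```

```text
in (array([564.8,  21.7]), np.float64(104.0), np.float64(79.8), np.float64(-0.5))
out (array([564.8,  22. ]), np.float64(114.6), np.float64(90.2), np.float64(-0.7))
in (array([564.8,  22.2]), np.float64(104.0), np.float64(79.8), np.float64(-0.5))
out (array([564.8,  22.5]), np.float64(114.6), np.float64(90.2), np.float64(-0.7))
KA [612.  219.2] 87.3 63.8 -2.0
KB [395.6 231.8] 84.4 65.7 1.9
```

```bash
python3 -c "
from h import *
f,s=pickle.load(open('pics/w3.pkl','rb'))
for p in [(690,265,330),(700,265,380),(560,265,380)]:
  c=S(p);print(p)
  for n,(x,y,z) in dict(KA=(613,219,56),KB=(396,232,56),WA=(506,339,46),WB=(505,228,46)).items():
    print(n,proj(f,[(x+sx*43,y+sy*32,z) for sx in(-1,1) for sy in(-1,1)],c).round().astype(int).tolist())
"
```

```text
(690, 265, 330)
KA [[210, 83], [269, 83], [215, 162], [270, 162]]
KB [[211, -169], [281, -169], [216, -58], [281, -58]]
WA [[322, -25], [384, -25], [320, 64], [378, 64]]
WB [[216, -26], [277, -26], [220, 63], [277, 63]]
(700, 265, 380)
KA [[219, 81], [271, 81], [222, 151], [271, 151]]
KB [[221, -136], [281, -136], [225, -42], [281, -42]]
WA [[317, -14], [371, -14], [315, 64], [366, 64]]
WB [[224, -15], [278, -15], [227, 63], [278, 63]]
(560, 265, 380)
KA [[224, 191], [271, 191], [227, 251], [272, 251]]
KB [[227, 11], [281, 11], [230, 88], [281, 88]]
WA [[314, 109], [363, 109], [312, 175], [359, 175]]
WB [[229, 108], [278, 108], [231, 174], [278, 174]]
```

>>> servo_tool(deltas=[{"x": -0.05, "y": 0.12, "z": 0.05, "ax": 0, "ay": 0, "az": 0, "claw": 1}, {"x": -0.1, "y": 0.25, "z": 0.1, "ax": 0, "ay": 0, "az": 0, "claw": 1}, {"x": -0.15, "y": 0.38, "z": 0.15, "ax": 0, "ay": 0, "az": 0, "claw": 1}, {"x": -0.2, "y": 0.51, "z": 0.2, "ax": 0, "ay": 0, "az": 0, "claw": 1}, {"x": -0.25, "y": 0.64, "z": 0.2, "ax": 0, "ay": 0, "az": 0, "claw": 1}, {"x": -0.29, "y": 0.74, "z": 0.2, "ax": 0, "ay": 0, "az": 0, "claw": 1}, {"x": -0.297, "y": 0.792, "z": 0.2, "ax": 0, "ay": 0, "az": 0, "claw": 1}, {"x": -0.297, "y": 0.792, "z": 0.2, "ax": 0, "ay": 0, "az": 0, "claw": 1}, {"x": -0.297, "y": 0.792, "z": 0.2, "ax": 0, "ay": 0, "az": 0, "claw": 1}, {"x": -0.297, "y": 0.792, "z": 0.2, "ax": 0, "ay": 0, "az": 0, "claw": 1}, {"x": -0.297, "y": 0.792, "z": 0.2, "ax": 0, "ay": 0, "az": 0, "claw": 1}])

```text
time_s: 8.35
tool_pos: [565.7, 260.3, 359.8]
tool_rot: [-0.004, -3.141, 0.001]
ft_force: [-0.5, 0.2, 0.4]
width: 93.9
grasp_force: 0.0
```

```bash
python3 -c "
from h import *
f,s=look(tag='w4')
st(); print(crop(f,190,0,400,270,'pics/c4.png'))"
```

```text
t 8.4 pos [565.7 260.4 359.8] yaw_y 89.85 zdir [-2.e-04 -2.e-04 -1.e+00] w 94.3 gf 0.0 F [ 0.2 -0.1  0.1] q [ 0.25  0.14  1.57 -0.    1.43 -1.32]
2.2222222222222223
```

View pics/c4.png

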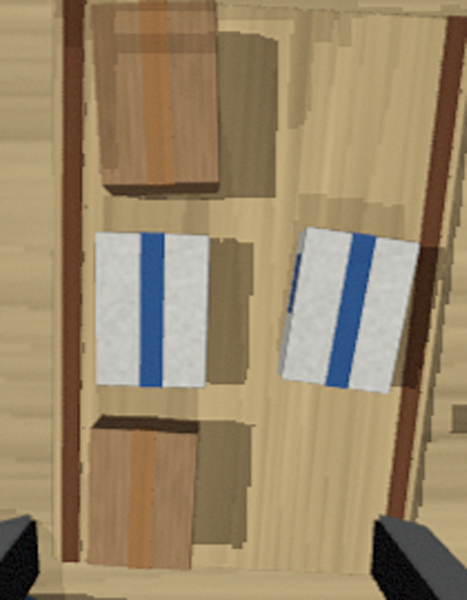

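Both white cartons and both krafts show clearly: KA at the bottom with corners (89,429), (198,432), (190,569), (88,566), WB at mid-left, WA at mid-right and KB at the top.

```bash
python3 -c "
from h import *
f,s=pickle.load(open('pics/w4.pkl','rb'))
k=2.2222
D={'KA':(56,[(89,429),(198,432),(190,569),(88,566)]),'KB':(56,[(92,3),(216,3),(218,184),(104,184)]),'WA':(46,[(306,228),(419,241),(388,392),(284,378)]),'WB':(46,[(96,233),(209,235),(205,386),(96,384)])}
for n,(z,c) in D.items():
  for q in (s,S([564.9,262.1,360])): print(n,*rect([w(f,(190+u/k,v/k),z,q) for u,v in c]))
# fingertips predicted
print(proj(f,R.from_rotvec(s['tool_rot']).apply([(8,47,97.2),(-8,47,97.2),(8,-47,97.2),(-8,-47,97.2)])+s['tool_pos'],s)*1)
"
```

```text
KA [617.5 222.7] 85.5 62.8 -3.2
KA [616.9 224.7] 85.6 62.8 -3.0
KB [398.3 236.5] 85.1 61.5 1.4
KB [397.6 238. ] 85.2 61.6 1.5
WA [507.9 343.1] 84.6 62.7 -7.4
WA [507. 345.] 84.7 62.8 -7.3
WB [507.5 230.3] 84.3 63.4 -2.0
WB [506.9 232.1] 84.3 63.4 -1.8
[[357.63106163 233.52296206]
 [356.08618867 257.56405865]
 [205.72531561 233.41185004]
 [207.23851488 257.45678225]]
```

>>> servo_tool(deltas=[{"x": 0.08, "y": -0.06, "z": -0.08, "ax": 0, "ay": 0, "az": -0.053, "claw": 1}, {"x": 0.15, "y": -0.12, "z": -0.18, "ax": 0, "ay": 0, "az": -0.053, "claw": 1}, {"x": 0.168, "y": -0.13, "z": -0.3, "ax": 0, "ay": 0, "az": -0.053, "claw": 1}, {"x": 0.168, "y": -0.13, "z": -0.42, "ax": 0, "ay": 0, "az": -0.053, "claw": 1}, {"x": 0.168, "y": -0.13, "z": -0.52, "ax": 0, "ay": 0, "az": -0.053, "claw": 1}, {"x": 0.168, "y": -0.13, "z": -0.6, "ax": 0, "ay": 0, "az": -0.053, "claw": 1}, {"x": 0.168, "y": -0.13, "z": -0.66, "ax": 0, "ay": 0, "az": -0.053, "claw": 1}, {"x": 0.168, "y": -0.13, "z": -0.71, "ax": 0, "ay": 0, "az": -0.053, "claw": 1}, {"x": 0.168, "y": -0.13, "z": -0.75, "ax": 0, "ay": 0, "az": -0.053, "claw": 1}, {"x": 0.168, "y": -0.13, "z": -0.78, "ax": 0, "ay": 0, "az": -0.053, "claw": 1}, {"x": 0.168, "y": -0.13, "z": -0.793, "ax": 0, "ay": 0, "az": -0.053, "claw": 1}, {"x": 0.168, "y": -0.13, "z": -0.793, "ax": 0, "ay": 0, "az": -0.053, "claw": 1}])

```text
time_s: 9.4
tool_pos: [615.4, 222.9, 121.6]
tool_rot: [-0.066, -3.14, 0.0]
ft_force: [0.3, -0.4, -0.5]
width: 94.1
grasp_force: 0.0
```

>>> servo_tool(deltas=[{"x": 0, "y": 0, "z": 0, "ax": 0, "ay": 0, "az": 0, "claw": 0.5}, {"x": 0, "y": 0, "z": 0, "ax": 0, "ay": 0, "az": 0, "claw": 0.4}, {"x": 0, "y": 0, "z": 0, "ax": 0, "ay": 0, "az": 0, "claw": 0.3}, {"x": 0, "y": 0, "z": 0, "ax": 0, "ay": 0, "az": 0, "claw": 0.1}, {"x": 0, "y": 0, "z": 0, "ax": 0, "ay": 0, "az": 0, "claw": 0}, {"x": 0, "y": 0, "z": 0, "ax": 0, "ay": 0, "az": 0, "claw": 0}, {"x": 0, "y": 0, "z": 0, "ax": 0, "ay": 0, "az": 0, "claw": 0}, {"x": 0, "y": 0, "z": 0, "ax": 0, "ay": 0, "az": 0, "claw": 0}], force=25)

```text
time_s: 10.07
tool_pos: [615.7, 223.0, 122.7]
tool_rot: [0.065, 3.14, -0.001]
ft_force: [-1.0, -1.7, 4.9]
width: 64.0
grasp_force: 24.9
```

```bash
python3 -c "
from h import *
st()"
```

```text
t 10.07 pos [615.7 223.  122.7] yaw_y 87.62 zdir [ 7.e-04 -4.e-04 -1.e+00] w 64.0 gf 24.9 F [-1.  -1.7  4.9] q [ 0.17  0.46  1.64 -0.    1.04 -1.35]
```

>>> servo_tool(deltas=[{"x": 0, "y": 0, "z": 0.06, "ax": 0, "ay": 0, "az": 0, "claw": 0}, {"x": 0, "y": 0, "z": 0.16, "ax": 0, "ay": 0, "az": 0, "claw": 0}, {"x": 0, "y": 0, "z": 0.28, "ax": 0, "ay": 0, "az": 0, "claw": 0}, {"x": -0.02, "y": -0.06, "z": 0.36, "ax": 0, "ay": 0, "az": 0.01, "claw": 0}, {"x": -0.05, "y": -0.16, "z": 0.36, "ax": 0, "ay": 0, "az": 0.03, "claw": 0}, {"x": -0.08, "y": -0.28, "z": 0.36, "ax": 0, "ay": 0, "az": 0.042, "claw": 0}, {"x": -0.11, "y": -0.4, "z": 0.36, "ax": 0, "ay": 0, "az": 0.042, "claw": 0}, {"x": -0.14, "y": -0.52, "z": 0.36, "ax": 0, "ay": 0, "az": 0.042, "claw": 0}, {"x": -0.16, "y": -0.61, "z": 0.36, "ax": 0, "ay": 0, "az": 0.042, "claw": 0}, {"x": -0.173, "y": -0.66, "z": 0.36, "ax": 0, "ay": 0, "az": 0.042, "claw": 0}, {"x": -0.173, "y": -0.674, "z": 0.36, "ax": 0, "ay": 0, "az": 0.042, "claw": 0}, {"x": -0.173, "y": -0.674, "z": 0.34, "ax": 0, "ay": 0, "az": 0.042, "claw": 0}])

```text
time_s: 11.07
tool_pos: [563.6, 20.2, 224.0]
tool_rot: [0.017, 3.141, 0.001]
ft_force: [-0.1, -0.9, -4.8]
width: 63.8
grasp_force: 24.9
```

>>> servo_tool(deltas=[{"x": 0, "y": 0, "z": -0.06, "ax": 0, "ay": 0, "az": 0, "claw": 0}, {"x": 0, "y": 0, "z": -0.15, "ax": 0, "ay": 0, "az": 0, "claw": 0}, {"x": 0, "y": 0, "z": -0.22, "ax": 0, "ay": 0, "az": 0, "claw": 0}, {"x": 0, "y": 0, "z": -0.27, "ax": 0, "ay": 0, "az": 0, "claw": 0}, {"x": 0, "y": 0, "z": -0.3, "ax": 0, "ay": 0, "az": 0, "claw": 0}, {"x": 0, "y": 0, "z": -0.31, "ax": 0, "ay": 0, "az": 0, "claw": 0}, {"x": 0, "y": 0, "z": -0.315, "ax": 0, "ay": 0, "az": 0, "claw": 0}, {"x": 0, "y": 0, "z": -0.318, "ax": 0, "ay": 0, "az": 0, "claw": 0}, {"x": 0, "y": 0, "z": -0.32, "ax": 0, "ay": 0, "az": 0, "claw": 0}, {"x": 0, "y": 0, "z": -0.321, "ax": 0, "ay": 0, "az": 0, "claw": 0}])

```text
time_s: 11.9
tool_pos: [564.2, 20.9, 128.7]
tool_rot: [0.014, 3.14, -0.0]
ft_force: [-0.6, 0.6, -2.1]
width: 64.0
grasp_force: 24.9
```

```bash
python3 -c "
from h import *
st()"
```

```text
t 11.9 pos [564.2  20.9 128.7] yaw_y 89.5 zdir [ 2.e-03 -2.e-04 -1.e+00] w 64.0 gf 24.9 F [-0.6  0.6 -2.1] q [-0.16  0.27  1.88  0.    0.99 -1.73]
```

>>> servo_tool(deltas=[{"x": 0, "y": 0, "z": -0.002, "ax": 0, "ay": 0, "az": 0, "claw": 0.5}, {"x": 0, "y": 0, "z": -0.002, "ax": 0, "ay": 0, "az": 0, "claw": 0.8}, {"x": 0, "y": 0, "z": -0.002, "ax": 0, "ay": 0, "az": 0, "claw": 0.8}, {"x": 0, "y": 0, "z": 0.05, "ax": 0, "ay": 0, "az": 0, "claw": 0.9}, {"x": 0, "y": 0, "z": 0.15, "ax": 0, "ay": 0, "az": 0, "claw": 1}, {"x": 0.02, "y": 0, "z": 0.28, "ax": 0, "ay": 0, "az": 0, "claw": 1}, {"x": 0.1, "y": 0, "z": 0.38, "ax": 0, "ay": 0, "az": 0, "claw": 1}, {"x": 0.18, "y": 0, "z": 0.48, "ax": 0, "ay": 0, "az": 0, "claw": 1}, {"x": 0.26, "y": 0, "z": 0.55, "ax": 0, "ay": 0, "az": 0, "claw": 1}, {"x": 0.3, "y": 0, "z": 0.575, "ax": 0, "ay": 0, "az": 0, "claw": 1}, {"x": 0.3, "y": 0, "z": 0.575, "ax": 0, "ay": 0, "az": 0, "claw": 1}, {"x": 0.3, "y": 0, "z": 0.575, "ax": 0, "ay": 0, "az": 0, "claw": 1}])

```text
time_s: 12.9
tool_pos: [653.6, 20.8, 300.5]
tool_rot: [0.014, 3.141, -0.0]
ft_force: [-0.6, 0.2, 0.1]
width: 94.1
grasp_force: 0.0
```

```bash
python3 -c "
from h import *
f,s=look(tag='w5')
st(); print(crop(f,200,50,360,210,'pics/c5.png'))"
```

```text
t 12.95 pos [652.7  21.  299.2] yaw_y 89.5 zdir [-1.8e-03  2.0e-04 -1.0e+00] w 93.9 gf 0.0 F [-0.6  0.7 -0.3] q [-0.14  0.26  1.55 -0.    1.34 -1.7 ]
3.75
```

View pics/c5.png

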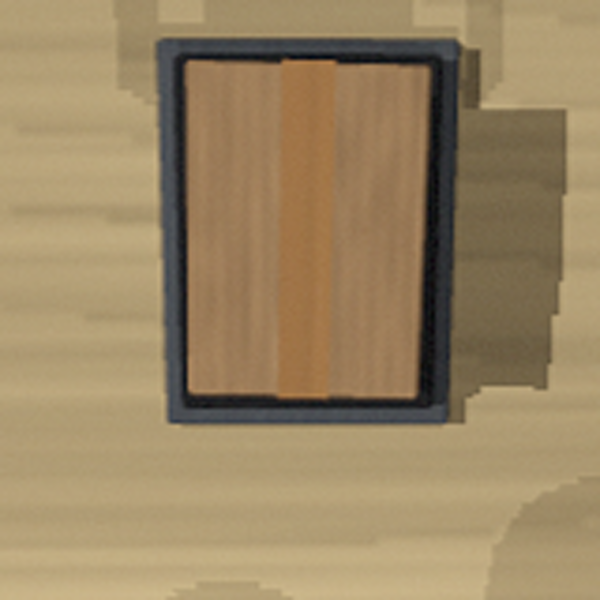

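The carton sits on the plinth slightly left of centre. Its top corners are at (184,61), (431,66), (419,398) and (188,394), and the plinth outline is at (157,39), (460,41), (446,423) and (169,423).

```bash
python3 -c "
from h import *
f,s=pickle.load(open('pics/w5.pkl','rb'));k=3.75
for q in (s,S([653.4,20.9,299.7],89.5)):
  for n,z,c in [('KA',62,[(184,61),(431,66),(419,398),(188,394)]),('out',9,[(157,39),(460,41),(446,423),(169,423)]),('in',18,[(176,53),(442,54),(431,408),(182,408)])]:
    print(n,rect([w(f,(200+u/k,50+v/k),z,q) for u,v in c]))
"
```

```text
KA (array([566.5,  21.2]), np.float64(85.2), np.float64(64.0), np.float64(-1.2))
out (array([564.7,  22. ]), np.float64(114.6), np.float64(90.6), np.float64(-0.6))
in (array([564.6,  21.9]), np.float64(103.4), np.float64(78.5), np.float64(-0.9))
KA (array([566.2,  21.3]), np.float64(85.1), np.float64(63.9), np.float64(-1.2))
out (array([564.4,  22. ]), np.float64(114.4), np.float64(90.4), np.float64(-0.6))
in (array([564.4,  22. ]), np.float64(103.2), np.float64(78.3), np.float64(-0.9))
```

>>> servo_tool(deltas=[{"x": -0.12, "y": 0, "z": -0.05, "ax": 0, "ay": 0, "az": 0, "claw": 1}, {"x": -0.24, "y": 0, "z": -0.1, "ax": 0, "ay": 0, "az": 0, "claw": 1}, {"x": -0.3, "y": 0, "z": -0.2, "ax": 0, "ay": 0, "az": 0, "claw": 1}, {"x": -0.3, "y": 0, "z": -0.32, "ax": 0, "ay": 0, "az": 0, "claw": 1}, {"x": -0.3, "y": 0, "z": -0.42, "ax": 0, "ay": 0, "az": 0, "claw": 0.8}, {"x": -0.3, "y": 0, "z": -0.5, "ax": 0, "ay": 0, "az": 0, "claw": 0.7}, {"x": -0.3, "y": 0, "z": -0.55, "ax": 0, "ay": 0, "az": 0, "claw": 0.6}, {"x": -0.3, "y": 0, "z": -0.573, "ax": 0, "ay": 0, "az": 0, "claw": 0.4}, {"x": -0.3, "y": 0, "z": -0.573, "ax": 0, "ay": 0, "az": 0, "claw": 0.2}, {"x": -0.3, "y": 0, "z": -0.573, "ax": 0, "ay": 0, "az": 0, "claw": 0}, {"x": -0.3, "y": 0, "z": -0.573, "ax": 0, "ay": 0, "az": 0, "claw": 0}, {"x": -0.3, "y": 0, "z": -0.573, "ax": 0, "ay": 0, "az": 0, "claw": 0}])

```text
time_s: 13.95
tool_pos: [563.5, 20.9, 128.9]
tool_rot: [0.014, 3.141, -0.0]
ft_force: [-0.0, -0.1, -4.5]
width: 63.9
grasp_force: 24.9
```

>>> servo_tool(deltas=[{"x": 0, "y": 0, "z": 0, "ax": 0, "ay": 0, "az": 0, "claw": 0}, {"x": 0, "y": 0, "z": 0.008, "ax": 0, "ay": 0, "az": 0, "claw": 0}, {"x": -0.003, "y": 0.001, "z": 0.01, "ax": 0, "ay": 0, "az": 0.009, "claw": 0}, {"x": -0.006, "y": 0.003, "z": 0.01, "ax": 0, "ay": 0, "az": 0.009, "claw": 0}, {"x": -0.006, "y": 0.003, "z": 0.01, "ax": 0, "ay": 0, "az": 0.009, "claw": 0}, {"x": -0.006, "y": 0.003, "z": 0.005, "ax": 0, "ay": 0, "az": 0.009, "claw": 0}, {"x": -0.006, "y": 0.003, "z": 0, "ax": 0, "ay": 0, "az": 0.009, "claw": 0}, {"x": -0.006, "y": 0.003, "z": -0.002, "ax": 0, "ay": 0, "az": 0.009, "claw": 0}, {"x": -0.006, "y": 0.003, "z": -0.003, "ax": 0, "ay": 0, "az": 0.009, "claw": 0}])

```text
time_s: 14.7
tool_pos: [561.5, 21.8, 127.1]
tool_rot: [-0.003, -3.141, -0.0]
ft_force: [0.7, 0.1, -5.5]
width: 64.2
grasp_force: 24.9
```

>>> servo_tool(deltas=[{"x": 0, "y": 0, "z": 0, "ax": 0, "ay": 0, "az": 0, "claw": 0.5}, {"x": 0, "y": 0, "z": 0, "ax": 0, "ay": 0, "az": 0, "claw": 0.8}, {"x": 0, "y": 0, "z": 0, "ax": 0, "ay": 0, "az": 0, "claw": 0.8}, {"x": 0, "y": 0, "z": 0.05, "ax": 0, "ay": 0, "az": 0, "claw": 0.9}, {"x": 0, "y": 0, "z": 0.15, "ax": 0, "ay": 0, "az": 0, "claw": 1}, {"x": 0.02, "y": 0, "z": 0.28, "ax": 0, "ay": 0, "az": 0, "claw": 1}, {"x": 0.1, "y": 0, "z": 0.38, "ax": 0, "ay": 0, "az": 0, "claw": 1}, {"x": 0.18, "y": 0, "z": 0.48, "ax": 0, "ay": 0, "az": 0, "claw": 1}, {"x": 0.26, "y": 0, "z": 0.55, "ax": 0, "ay": 0, "az": 0, "claw": 1}, {"x": 0.3, "y": 0, "z": 0.575, "ax": 0, "ay": 0, "az": 0, "claw": 1}, {"x": 0.3, "y": 0, "z": 0.575, "ax": 0, "ay": 0, "az": 0, "claw": 1}, {"x": 0.3, "y": 0, "z": 0.575, "ax": 0, "ay": 0, "az": 0, "claw": 1}])

```text
time_s: 15.7
tool_pos: [651.8, 21.8, 300.2]
tool_rot: [0.002, 3.141, -0.0]
ft_force: [-0.1, 0.4, 0.4]
width: 93.8
grasp_force: 0.0
```

```bash
python3 -c "
from h import *
f,s=look(tag='w6')
st(); print(crop(f,200,50,360,210,'pics/c6.png'))
a=pickle.load(open('pics/w5.pkl','rb'))[0]['color'].astype(int)
# edge scan: brown-carton extents along middle row/cols
for im in (a,f['color'].astype(int)):
  m=((im[...,0]-im[...,2])>30)&(im[...,0]>90)
  R_=m[60:160,240:325]
  print([ (240+np.flatnonzero(m[r,235:325])[[0,-1]]-5).tolist() for r in (75,100,125,145)],[ (55+np.flatnonzero(m[62:164,c])[[0,-1]]+7).tolist() for c in (255,265,295,305)])
"
```

```text
t 15.75 pos [650.9  21.9 298.9] yaw_y 89.91 zdir [-1.8e-03  2.0e-04 -1.0e+00] w 94.0 gf 0.0 F [-0.3 -0.1  0. ] q [-0.14  0.25  1.56 -0.    1.33 -1.71]
3.75
[[235, 323], [235, 324], [235, 324], [235, 324]] [[66, 163], [66, 163], [67, 163], [67, 163]]
[[235, 323], [235, 324], [235, 324], [235, 324]] [[69, 157], [69, 157], [70, 157], [70, 158]]
```

```bash
cat >> h.py <<'E'
def quad(f,c,span,out=False,thr=None,hw=(20,30),chan=None):
    """sub-pixel quad about pixel c: scan outwards to the 1st bright->dark crossing (out: then dark->bright). corners TL,TR,BR,BL"""
    g=cv2.GaussianBlur(f['color'],(0,0),.7).astype(float); g=g.mean(2) if chan is None else chan(g)
    L=[]
    for d in ((-1,0),(1,0),(0,-1),(0,1)):      # left right up down
        pts=[]
        n=hw[1] if d[0] else hw[0]
        for t in range(-n,n+1,2):
            p0=np.array(c)+ (np.array([0,t]) if d[0] else np.array([t,0]))
            v=np.array([g[int(p0[1]+d[1]*i),int(p0[0]+d[0]*i)] for i in range(span)])
            k=np.flatnonzero((v[:-1]>=thr)&(v[1:]<thr))
            if not len(k): continue
            i=k[0]
            if out:
                j=np.flatnonzero((v[i+1:-1]<thr)&(v[i+2:]>=thr)); 
                if not len(j): continue
                i=i+1+j[0]
            x=i+(v[i]-thr)/(v[i]-v[i+1]); pts.append(np.floor(p0)+np.array(d)*x)
        l=cv2.fitLine(np.array(pts,np.float32),cv2.DIST_HUBER,0,.01,.01).ravel(); L.append(l)
    def X(a,b):
        s=np.linalg.solve(np.array([[a[0],-b[0]],[a[1],-b[1]]]),np.array([b[2]-a[2],b[3]-a[3]])); return a[2:]+s[0]*a[:2]
    return [X(L[0],L[2]),X(L[1],L[2]),X(L[1],L[3]),X(L[0],L[3])]
E
python3 -c "
from h import *
for t in('w5','w6'):
  f,s=pickle.load(open(f'pics/{t}.pkl','rb')); c=(282,111)
  q=quad(f,c,60,thr=75); print(np.round(q,1).tolist()); print('KA',rect([w(f,p,62,s) for p in q]))
  q=quad(f,c,75,out=True,thr=100); print(np.round(q,1).tolist());print('out',rect([w(f,p,2,s) for p in q]))
"
```

```text
[[249.0, 65.69999694824219], [314.3999938964844, 66.9000015258789], [310.6000061035156, 156.10000610351562], [249.6999969482422, 154.5]]
KA (array([566. ,  20.7]), np.float64(85.5), np.float64(63.4), np.float64(-1.6))
[[241.6999969482422, 59.599998474121094], [351.1000061035156, 59.70000076293945], [343.5, 162.5], [244.6999969482422, 162.60000610351562]]
out (array([563.8,  37.6]), np.float64(124.1), np.float64(117.5), np.float64(89.5))
[[249.1999969482422, 68.19999694824219], [314.70001220703125, 69.80000305175781], [311.29998779296875, 158.0], [250.3000030517578, 157.5]]
KA (array([566.8,  21.5]), np.float64(85.5), np.float64(63.6), np.float64(-0.8))
[[241.89999389648438, 60.70000076293945], [350.79998779296875, 62.20000076293945], [346.1000061035156, 164.6999969482422], [244.10000610351562, 163.6999969482422]]
out (array([563.9,  38.5]), np.float64(125.9), np.float64(117.5), np.float64(89.3))
```

View pics/c6.png

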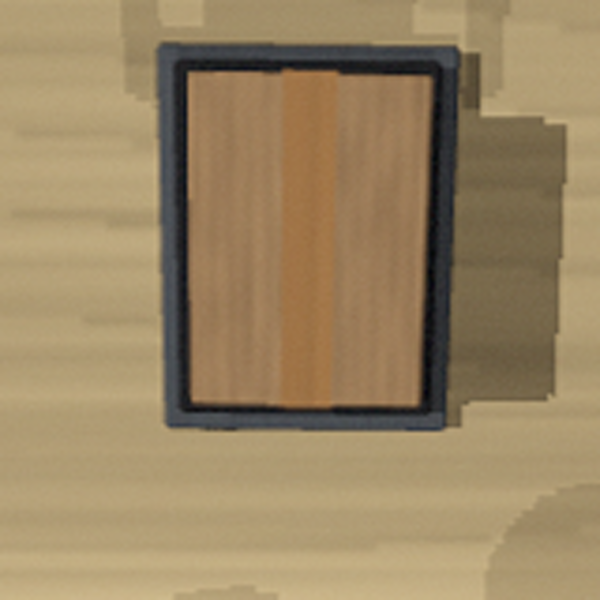

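```bash
python3 -c "
from h import *
f,s=pickle.load(open('pics/w6.pkl','rb'));k=3.75
for n,z,c in [('KA',62,[(187,70),(435,75),(421,408),(190,404)]),('out',9,[(157,44),(460,47),(445,429),(166,426)]),('in',18,[(176,59),(442,62),(431,412),(181,411)])]:
    print(n,rect([w(f,(200+u/k,50+v/k),z,s) for u,v in c]))
# black-gap widths on column profile at mid & row profile, both frames
for t in('w5','w6'):
  f,s=pickle.load(open(f'pics/{t}.pkl','rb')); g=f['color'].astype(float).mean(2)
  print(t,'top',g[58:72,272:292].mean(1).round(),'bot',g[150:168,272:282].mean(1).round())
"
```

```text
KA (array([567.2,  22.3]), np.float64(85.8), np.float64(64.2), np.float64(-1.0))
out (array([564.4,  22. ]), np.float64(114.4), np.float64(90.9), np.float64(-0.5))
in (array([564.4,  22.1]), np.float64(102.5), np.float64(78.7), np.float64(-0.5))
w5 top [135. 138.  79.  64.  69.  71.  37.  24.  94. 116. 118. 118. 118. 118.] bot [117. 116. 116. 117. 117. 110.  54.  29.  32.  76.  79.  78.  70. 118.
 148. 150. 149. 150.]
w6 top [136. 135. 135. 115.  70.  67.  69.  71.  33.  27.  48. 102. 118. 118.] bot [118. 118. 118. 116. 117. 118. 118. 118.  77.  31.  57.  78.  78.  72.
  95. 147. 150. 149.]
```

```bash
python3 -c "
from h import *
f,s=look('top','t7'); a=pickle.load(open('pics/t3.pkl','rb'))[0]['color'].astype(int); d=np.abs(f['color'].astype(int)-a).max(2)>40
for n,(x0,y0,x1,y1) in dict(KB=(195,250,240,305),WB=(205,210,245,260),WA=(160,205,205,255)).items(): print(n,d[y0:y1,x0:x1].mean().round(3))
"
```

```text
KB 0.0
WB 0.03
WA 0.014
```

>>> servo_tool(deltas=[{"x": -0.09, "y": 0.075, "z": 0, "ax": 0, "ay": 0, "az": 0.04, "claw": 1}, {"x": -0.19, "y": 0.16, "z": 0, "ax": 0, "ay": 0, "az": 0.04, "claw": 1}, {"x": -0.29, "y": 0.245, "z": 0, "ax": 0, "ay": 0, "az": 0.04, "claw": 1}, {"x": -0.39, "y": 0.33, "z": 0, "ax": 0, "ay": 0, "az": 0.04, "claw": 1}, {"x": -0.49, "y": 0.415, "z": 0, "ax": 0, "ay": 0, "az": 0.04, "claw": 1}, {"x": -0.59, "y": 0.5, "z": 0, "ax": 0, "ay": 0, "az": 0.04, "claw": 1}, {"x": -0.69, "y": 0.58, "z": 0, "ax": 0, "ay": 0, "az": 0.04, "claw": 1}, {"x": -0.77, "y": 0.65, "z": 0, "ax": 0, "ay": 0, "az": 0.04, "claw": 1}, {"x": -0.83, "y": 0.7, "z": 0, "ax": 0, "ay": 0, "az": 0.04, "claw": 1}, {"x": -0.848, "y": 0.712, "z": 0, "ax": 0, "ay": 0, "az": 0.04, "claw": 1}, {"x": -0.848, "y": 0.712, "z": 0, "ax": 0, "ay": 0, "az": 0.04, "claw": 1}])

```text
time_s: 16.72
tool_pos: [395.4, 235.8, 298.8]
tool_rot: [0.051, -3.14, 0.001]
ft_force: [0.6, -0.9, 0.0]
width: 94.0
grasp_force: 0.0
```

>>> servo_tool(deltas=[{"x": 0, "y": 0, "z": -0.1, "ax": 0, "ay": 0, "az": 0, "claw": 1}, {"x": 0, "y": 0, "z": -0.2, "ax": 0, "ay": 0, "az": 0, "claw": 1}, {"x": 0, "y": 0, "z": -0.3, "ax": 0, "ay": 0, "az": 0, "claw": 1}, {"x": 0, "y": 0, "z": -0.4, "ax": 0, "ay": 0, "az": 0, "claw": 1}, {"x": 0, "y": 0, "z": -0.47, "ax": 0, "ay": 0, "az": 0, "claw": 1}, {"x": 0, "y": 0, "z": -0.53, "ax": 0, "ay": 0, "az": 0, "claw": 1}, {"x": 0, "y": 0, "z": -0.57, "ax": 0, "ay": 0, "az": 0, "claw": 1}, {"x": 0, "y": 0, "z": -0.595, "ax": 0, "ay": 0, "az": 0, "claw": 1}, {"x": 0, "y": 0, "z": -0.605, "ax": 0, "ay": 0, "az": 0, "claw": 1}, {"x": 0, "y": 0, "z": -0.605, "ax": 0, "ay": 0, "az": 0, "claw": 1}])

```text
time_s: 17.55
tool_pos: [397.5, 234.8, 117.9]
tool_rot: [0.045, -3.14, 0.001]
ft_force: [-0.7, 0.0, 0.5]
width: 94.4
grasp_force: 0.0
```

>>> servo_tool(deltas=[{"x": 0, "y": 0, "z": 0, "ax": 0, "ay": 0, "az": 0, "claw": 0.5}, {"x": 0, "y": 0, "z": 0, "ax": 0, "ay": 0, "az": 0, "claw": 0.4}, {"x": 0, "y": 0, "z": 0, "ax": 0, "ay": 0, "az": 0, "claw": 0.3}, {"x": 0, "y": 0, "z": 0, "ax": 0, "ay": 0, "az": 0, "claw": 0.1}, {"x": 0, "y": 0, "z": 0, "ax": 0, "ay": 0, "az": 0, "claw": 0}, {"x": 0, "y": 0, "z": 0, "ax": 0, "ay": 0, "az": 0, "claw": 0}, {"x": 0, "y": 0, "z": 0, "ax": 0, "ay": 0, "az": 0, "claw": 0}, {"x": 0, "y": 0, "z": 0, "ax": 0, "ay": 0, "az": 0, "claw": 0}], force=35)

```text
time_s: 18.22
tool_pos: [397.5, 235.6, 118.9]
tool_rot: [-0.047, 3.141, 0.001]
ft_force: [-0.3, -0.5, 3.7]
width: 63.7
grasp_force: 35.0
```

>>> servo_tool(deltas=[{"x": 0, "y": 0, "z": 0.06, "ax": 0, "ay": 0, "az": 0, "claw": 0}, {"x": 0, "y": 0, "z": 0.16, "ax": 0, "ay": 0, "az": 0, "claw": 0}, {"x": 0, "y": 0, "z": 0.28, "ax": 0, "ay": 0, "az": 0, "claw": 0}, {"x": 0.04, "y": -0.05, "z": 0.37, "ax": 0, "ay": 0, "az": -0.02, "claw": 0}, {"x": 0.1, "y": -0.13, "z": 0.407, "ax": 0, "ay": 0, "az": -0.049, "claw": 0}, {"x": 0.18, "y": -0.23, "z": 0.407, "ax": 0, "ay": 0, "az": -0.049, "claw": 0}, {"x": 0.26, "y": -0.33, "z": 0.407, "ax": 0, "ay": 0, "az": -0.049, "claw": 0}, {"x": 0.34, "y": -0.43, "z": 0.407, "ax": 0, "ay": 0, "az": -0.049, "claw": 0}, {"x": 0.42, "y": -0.53, "z": 0.407, "ax": 0, "ay": 0, "az": -0.049, "claw": 0}, {"x": 0.49, "y": -0.62, "z": 0.407, "ax": 0, "ay": 0, "az": -0.049, "claw": 0}, {"x": 0.535, "y": -0.685, "z": 0.407, "ax": 0, "ay": 0, "az": -0.049, "claw": 0}, {"x": 0.553, "y": -0.712, "z": 0.407, "ax": 0, "ay": 0, "az": -0.049, "claw": 0}])

```text
time_s: 19.22
tool_pos: [564.0, 19.1, 239.1]
tool_rot: [-0.018, -3.14, 0.001]
ft_force: [-0.4, 0.4, -4.3]
width: 64.0
grasp_force: 35.0
```

>>> servo_tool(deltas=[{"x": 0, "y": 0, "z": -0.02, "ax": 0, "ay": 0, "az": 0, "claw": 0}, {"x": 0, "y": 0, "z": -0.07, "ax": 0, "ay": 0, "az": 0, "claw": 0}, {"x": 0, "y": 0, "z": -0.13, "ax": 0, "ay": 0, "az": 0, "claw": 0}, {"x": 0, "y": 0, "z": -0.18, "ax": 0, "ay": 0, "az": 0, "claw": 0}, {"x": 0, "y": 0, "z": -0.21, "ax": 0, "ay": 0, "az": 0, "claw": 0}, {"x": 0, "y": 0, "z": -0.225, "ax": 0, "ay": 0, "az": 0, "claw": 0}, {"x": 0, "y": 0, "z": -0.233, "ax": 0, "ay": 0, "az": 0, "claw": 0}, {"x": 0, "y": 0, "z": -0.237, "ax": 0, "ay": 0, "az": 0, "claw": 0}, {"x": 0, "y": 0, "z": -0.24, "ax": 0, "ay": 0, "az": 0, "claw": 0}, {"x": 0, "y": 0, "z": -0.242, "ax": 0, "ay": 0, "az": 0, "claw": 0}])

```text
time_s: 20.05
tool_pos: [563.7, 21.9, 169.0]
tool_rot: [0.013, 3.14, -0.0]
ft_force: [-1.7, 0.3, 1.0]
width: 63.8
grasp_force: 35.0
```

>>> servo_tool(deltas=[{"x": 0, "y": 0, "z": 0, "ax": 0, "ay": 0, "az": 0, "claw": 0.5}, {"x": 0, "y": 0, "z": 0, "ax": 0, "ay": 0, "az": 0, "claw": 0.8}, {"x": 0, "y": 0, "z": 0, "ax": 0, "ay": 0, "az": 0, "claw": 0.8}, {"x": 0, "y": 0, "z": 0.05, "ax": 0, "ay": 0, "az": 0, "claw": 0.9}, {"x": 0, "y": 0, "z": 0.15, "ax": 0, "ay": 0, "az": 0, "claw": 1}, {"x": 0, "y": 0, "z": 0.275, "ax": 0, "ay": 0, "az": -0.15, "claw": 1}, {"x": 0, "y": 0, "z": 0.275, "ax": 0, "ay": 0, "az": -0.3, "claw": 1}, {"x": 0, "y": 0, "z": 0.275, "ax": 0, "ay": 0, "az": -0.45, "claw": 1}, {"x": 0, "y": 0, "z": 0.275, "ax": 0, "ay": 0, "az": -0.6, "claw": 1}, {"x": 0, "y": 0, "z": 0.275, "ax": 0, "ay": 0, "az": -0.75, "claw": 1}, {"x": 0, "y": 0, "z": 0.275, "ax": 0, "ay": 0, "az": -0.9, "claw": 1}, {"x": 0, "y": 0, "z": 0.275, "ax": 0, "ay": 0, "az": -1, "claw": 1}])

```text
time_s: 21.05
tool_pos: [563.5, 21.7, 251.2]
tool_rot: [1.222, 2.893, 0.001]
ft_force: [-0.1, 0.2, 0.0]
width: 94.1
grasp_force: 0.0
```

>>> servo_tool(deltas=[{"x": 0, "y": 0, "z": 0, "ax": 0, "ay": 0, "az": -0.15, "claw": 1}, {"x": 0, "y": 0, "z": 0, "ax": 0, "ay": 0, "az": -0.3, "claw": 1}, {"x": 0, "y": 0, "z": 0, "ax": 0, "ay": 0, "az": -0.45, "claw": 1}, {"x": 0, "y": 0, "z": 0, "ax": 0, "ay": 0, "az": -0.6, "claw": 1}, {"x": 0, "y": 0, "z": 0, "ax": 0, "ay": 0, "az": -0.75, "claw": 1}, {"x": 0.003, "y": 0, "z": 0, "ax": 0, "ay": 0, "az": -0.88, "claw": 1}, {"x": 0.007, "y": 0, "z": 0, "ax": 0, "ay": 0, "az": -0.97, "claw": 1}, {"x": 0.007, "y": 0, "z": 0, "ax": 0, "ay": 0, "az": -1, "claw": 1}, {"x": 0.007, "y": 0, "z": 0, "ax": 0, "ay": 0, "az": -1, "claw": 1}, {"x": 0.007, "y": 0, "z": 0, "ax": 0, "ay": 0, "az": -1, "claw": 1}])

```text
time_s: 21.88
tool_pos: [565.4, 21.8, 250.7]
tool_rot: [2.229, 2.213, 0.0]
ft_force: [0.3, -0.3, 0.4]
width: 94.5
grasp_force: 0.0
```

```bash
python3 -c "
from h import *
f,s=look(tag='w8')
st()"
```

```text
t 21.93 pos [565.4  21.8 250.7] yaw_y -0.43 zdir [ 4.e-04 -1.e-04 -1.e+00] w 93.9 gf 0.0 F [-0.3  0.3 -0.7] q [-0.16  0.1   1.82 -0.    1.22 -0.15]
```

View pics/w8.png

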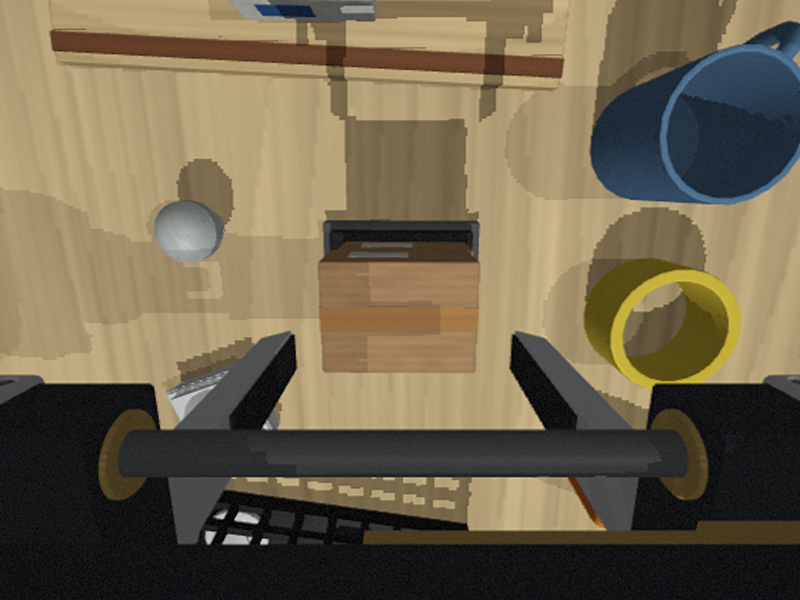

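```bash
python3 -c "
from h import *
f,s=pickle.load(open('pics/w8.pkl','rb'));k=1/1.42857
print('KB',rect([w(f,(u*k,v*k),106,s) for u,v in [(319.5,262),(478.5,262),(476,372),(322,372)]]))
print('pl',[w(f,(u*k,v*k),9,s).round(1) for u,v in [(323,222),(479,222)]],[w(f,(u*k,v*k),18,s).round(1) for u,v in [(329,225),(473,225)]])
print('KA expected px (x ctr 564.4)',proj(f,[(564.4-43,22+32,62),(564.4+43,22+32,62)],s)/k)
crop(f,215,150,345,190,'pics/c8.png')
g=f['color'][174].mean(1); 
for r in (171,174,177,180): print(r,f['color'][r,222:240].mean(1).astype(int).tolist(),f['color'][r,325:340].mean(1).astype(int).tolist())
"
```

```text
KB (array([563.7,  22.1]), np.float64(85.0), np.float64(62.4), np.float64(-0.4))
pl [array([507.6,  67. ]), array([622.2,  66.2])] [array([513.4,  65.5]), array([616.5,  64.8])]
KA expected px (x ctr 564.4) [[331.2198538  249.53917229]
 [469.05789817 248.63400765]]
171 [143, 141, 139, 143, 107, 69, 68, 72, 52, 33, 31, 33, 32, 33, 30, 30, 31, 42] [51, 45, 38, 38, 32, 42, 71, 82, 77, 63, 139, 155, 154, 152, 151]
174 [141, 141, 141, 142, 114, 72, 66, 67, 62, 37, 24, 35, 29, 36, 43, 56, 57, 52] [52, 51, 51, 49, 43, 58, 77, 80, 77, 83, 143, 155, 152, 153, 153]
177 [144, 140, 141, 140, 117, 75, 65, 60, 54, 53, 54, 51, 52, 53, 52, 54, 56, 54] [53, 52, 49, 56, 65, 110, 93, 75, 79, 75, 141, 155, 153, 152, 155]
180 [142, 142, 144, 126, 78, 51, 54, 52, 54, 53, 52, 48, 50, 53, 55, 51, 52, 54] [53, 53, 50, 51, 53, 52, 55, 71, 73, 98, 144, 154, 153, 152, 155]
```

The stack is well aligned in x. KB is at about 563.5, the plinth at about 564.6, and KA sits about 2.5 mm too far in +x. I'll squeeze both lengthwise at their boundary.

>>> servo_tool(deltas=[{"x": -0.002, "y": 0, "z": -0.06, "ax": 0, "ay": 0, "az": 0, "claw": 1}, {"x": -0.002, "y": 0, "z": -0.12, "ax": 0, "ay": 0, "az": 0, "claw": 1}, {"x": -0.002, "y": 0, "z": -0.18, "ax": 0, "ay": 0, "az": 0, "claw": 1}, {"x": -0.002, "y": 0, "z": -0.24, "ax": 0, "ay": 0, "az": 0, "claw": 1}, {"x": -0.002, "y": 0, "z": -0.29, "ax": 0, "ay": 0, "az": 0, "claw": 1}, {"x": -0.002, "y": 0, "z": -0.33, "ax": 0, "ay": 0, "az": 0, "claw": 1}, {"x": -0.002, "y": 0, "z": -0.355, "ax": 0, "ay": 0, "az": 0, "claw": 1}, {"x": -0.002, "y": 0, "z": -0.366, "ax": 0, "ay": 0, "az": 0, "claw": 1}, {"x": -0.002, "y": 0, "z": -0.366, "ax": 0, "ay": 0, "az": 0, "claw": 1}])

```text
time_s: 22.68
tool_pos: [564.6, 21.8, 140.2]
tool_rot: [-2.23, -2.212, 0.001]
ft_force: [0.3, -0.3, 0.1]
width: 94.2
grasp_force: 0.0
```

>>> servo_tool(deltas=[{"x": 0, "y": 0, "z": 0, "ax": 0, "ay": 0, "az": 0, "claw": 0.9}, {"x": 0, "y": 0, "z": 0, "ax": 0, "ay": 0, "az": 0, "claw": 0.85}, {"x": 0, "y": 0, "z": 0, "ax": 0, "ay": 0, "az": 0, "claw": 0.8}, {"x": 0, "y": 0, "z": 0, "ax": 0, "ay": 0, "az": 0, "claw": 0.75}, {"x": 0, "y": 0, "z": 0, "ax": 0, "ay": 0, "az": 0, "claw": 0.7}, {"x": 0, "y": 0, "z": 0, "ax": 0, "ay": 0, "az": 0, "claw": 0.7}, {"x": 0, "y": 0, "z": 0, "ax": 0, "ay": 0, "az": 0, "claw": 0.7}, {"x": 0, "y": 0, "z": 0, "ax": 0, "ay": 0, "az": 0, "claw": 0.7}], force=25)

```text
time_s: 23.35
tool_pos: [565.6, 21.7, 141.5]
tool_rot: [2.23, 2.21, 0.003]
ft_force: [5.2, 0.5, 0.5]
width: 86.0
grasp_force: 25.0
```

>>> servo_tool(deltas=[{"x": 0, "y": 0, "z": 0, "ax": 0, "ay": 0, "az": 0, "claw": 1}, {"x": 0, "y": 0, "z": 0, "ax": 0, "ay": 0, "az": 0, "claw": 1}, {"x": 0, "y": 0, "z": 0.03, "ax": 0, "ay": 0, "az": 0, "claw": 1}, {"x": 0, "y": 0, "z": 0.1, "ax": 0, "ay": 0, "az": 0, "claw": 1}, {"x": 0, "y": 0, "z": 0.2, "ax": 0, "ay": 0, "az": 0, "claw": 1}, {"x": 0, "y": 0, "z": 0.32, "ax": 0, "ay": 0, "az": 0.15, "claw": 1}, {"x": 0, "y": 0, "z": 0.44, "ax": 0, "ay": 0, "az": 0.3, "claw": 1}, {"x": 0, "y": 0, "z": 0.533, "ax": 0, "ay": 0, "az": 0.45, "claw": 1}, {"x": 0, "y": 0, "z": 0.533, "ax": 0, "ay": 0, "az": 0.6, "claw": 1}, {"x": 0, "y": 0, "z": 0.533, "ax": 0, "ay": 0, "az": 0.75, "claw": 1}, {"x": 0, "y": 0, "z": 0.533, "ax": 0, "ay": 0, "az": 0.9, "claw": 1}, {"x": 0, "y": 0, "z": 0.533, "ax": 0, "ay": 0, "az": 1, "claw": 1}])

```text
time_s: 24.35
tool_pos: [564.1, 21.9, 300.9]
tool_rot: [-1.207, -2.899, 0.001]
ft_force: [-0.6, -0.8, -0.4]
width: 93.8
grasp_force: 0.0
```

>>> servo_tool(deltas=[{"x": 0.04, "y": 0, "z": 0, "ax": 0, "ay": 0, "az": 0.15, "claw": 1}, {"x": 0.08, "y": 0, "z": 0, "ax": 0, "ay": 0, "az": 0.3, "claw": 1}, {"x": 0.13, "y": 0, "z": 0, "ax": 0, "ay": 0, "az": 0.45, "claw": 1}, {"x": 0.18, "y": 0, "z": 0, "ax": 0, "ay": 0, "az": 0.6, "claw": 1}, {"x": 0.23, "y": 0, "z": 0, "ax": 0, "ay": 0, "az": 0.75, "claw": 1}, {"x": 0.27, "y": 0, "z": 0, "ax": 0, "ay": 0, "az": 0.88, "claw": 1}, {"x": 0.3, "y": 0, "z": 0, "ax": 0, "ay": 0, "az": 0.97, "claw": 1}, {"x": 0.3, "y": 0, "z": 0, "ax": 0, "ay": 0, "az": 1, "claw": 1}, {"x": 0.3, "y": 0, "z": 0, "ax": 0, "ay": 0, "az": 1, "claw": 1}, {"x": 0.3, "y": 0, "z": 0, "ax": 0, "ay": 0, "az": 1, "claw": 1}])

```text
time_s: 25.18
tool_pos: [654.0, 21.9, 300.4]
tool_rot: [-0.016, -3.14, -0.0]
ft_force: [-0.4, 0.7, -0.0]
width: 93.9
grasp_force: 0.0
```

```bash
python3 -c "
from h import *
f,s=look(tag='w9'); st()
k=crop(f,200,40,360,210,'pics/c9.png');print(k)
f,s=look('top','t9'); a=pickle.load(open('pics/t3.pkl','rb'))[0]['color'].astype(int); d=np.abs(f['color'].astype(int)-a).max(2)>40
for n,(x0,y0,x1,y1) in dict(WB=(205,210,245,260),WA=(160,205,205,255)).items(): print(n,d[y0:y1,x0:x1].mean().round(3))
"
```

```text
t 25.23 pos [654.   21.9 300.6] yaw_y 89.44 zdir [-8.e-04  0.e+00 -1.e+00] w 94.0 gf 0.0 F [-0.1  0.8 -0.6] q [-0.14  0.26  1.55 -0.    1.34 -1.7 ]
3.5294117647058822
WB 0.03
WA 0.002
```

View pics/c9.png

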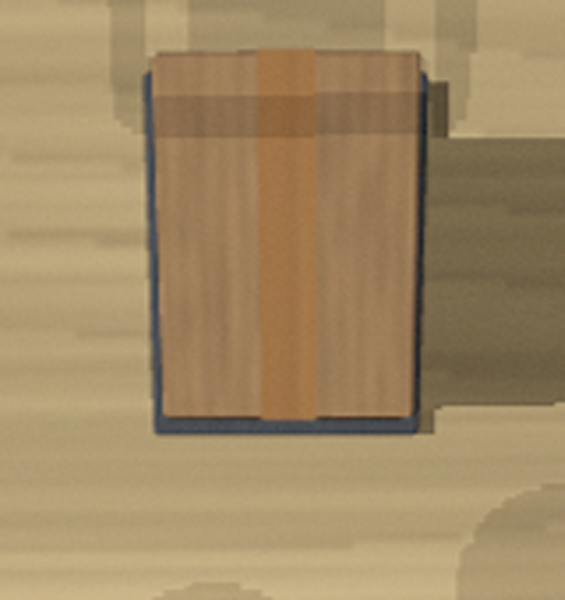

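```bash
python3 -c "
from h import *
f,s=pickle.load(open('pics/w9.pkl','rb'));k=3.5294
print('KB',rect([w(f,(200+u/k,40+v/k),106,s) for u,v in [(153,55),(421,53),(413,416),(161.5,416)]]))
print('pl bottom edge',[w(f,(200+u/k,40+v/k),5,s).round(1) for u,v in [(157,434),(416,434)]],[w(f,(200+u/k,40+v/k),5,s).round(1) for u,v in [(146,74),(427,74)]])
"
```

```text
KB (array([565.5,  22.4]), np.float64(84.5), np.float64(63.6), np.float64(-0.5))
pl bottom edge [array([622.1, -23.7]), array([622.9,  66.7])] [array([506.4, -22.8]), array([507.2,  68. ])]
```

>>> servo_tool(deltas=[{"x": -0.06, "y": 0.09, "z": 0, "ax": 0, "ay": 0, "az": -0.027, "claw": 1}, {"x": -0.13, "y": 0.18, "z": 0, "ax": 0, "ay": 0, "az": -0.027, "claw": 1}, {"x": -0.2, "y": 0.28, "z": 0, "ax": 0, "ay": 0, "az": -0.027, "claw": 1}, {"x": -0.27, "y": 0.38, "z": 0, "ax": 0, "ay": 0, "az": -0.027, "claw": 1}, {"x": -0.34, "y": 0.48, "z": 0, "ax": 0, "ay": 0, "az": -0.027, "claw": 1}, {"x": -0.41, "y": 0.58, "z": -0.05, "ax": 0, "ay": 0, "az": -0.027, "claw": 0.9}, {"x": -0.46, "y": 0.65, "z": -0.13, "ax": 0, "ay": 0, "az": -0.027, "claw": 0.9}, {"x": -0.485, "y": 0.69, "z": -0.22, "ax": 0, "ay": 0, "az": -0.027, "claw": 0.9}, {"x": -0.491, "y": 0.697, "z": -0.3, "ax": 0, "ay": 0, "az": -0.027, "claw": 0.9}, {"x": -0.491, "y": 0.697, "z": -0.36, "ax": 0, "ay": 0, "az": -0.027, "claw": 0.9}, {"x": -0.491, "y": 0.697, "z": -0.4, "ax": 0, "ay": 0, "az": -0.027, "claw": 0.9}])

```text
time_s: 26.2
tool_pos: [505.7, 231.0, 178.5]
tool_rot: [-0.046, -3.138, 0.001]
ft_force: [0.2, 0.5, 0.7]
width: 89.3
grasp_force: 0.0
```

>>> servo_tool(deltas=[{"x": 0, "y": 0, "z": -0.06, "ax": 0, "ay": 0, "az": 0, "claw": 0.9}, {"x": 0, "y": 0, "z": -0.12, "ax": 0, "ay": 0, "az": 0, "claw": 0.9}, {"x": 0, "y": 0, "z": -0.17, "ax": 0, "ay": 0, "az": 0, "claw": 0.9}, {"x": 0, "y": 0, "z": -0.2, "ax": 0, "ay": 0, "az": 0, "claw": 0.9}, {"x": 0, "y": 0, "z": -0.213, "ax": 0, "ay": 0, "az": 0, "claw": 0.8}, {"x": 0, "y": 0, "z": -0.213, "ax": 0, "ay": 0, "az": 0, "claw": 0.6}, {"x": 0, "y": 0, "z": -0.213, "ax": 0, "ay": 0, "az": 0, "claw": 0.4}, {"x": 0, "y": 0, "z": -0.213, "ax": 0, "ay": 0, "az": 0, "claw": 0.2}, {"x": 0, "y": 0, "z": -0.213, "ax": 0, "ay": 0, "az": 0, "claw": 0}, {"x": 0, "y": 0, "z": -0.213, "ax": 0, "ay": 0, "az": 0, "claw": 0}, {"x": 0, "y": 0, "z": -0.213, "ax": 0, "ay": 0, "az": 0, "claw": 0}, {"x": 0, "y": 0, "z": -0.213, "ax": 0, "ay": 0, "az": 0, "claw": 0}], force=20)

```text
time_s: 27.2
tool_pos: [508.2, 231.0, 117.8]
tool_rot: [0.047, 3.139, 0.0]
ft_force: [-1.5, -2.0, 5.6]
width: 63.8
grasp_force: 20.0
```

>>> servo_tool(deltas=[{"x": 0, "y": 0, "z": 0.05, "ax": 0, "ay": 0, "az": 0, "claw": 0}, {"x": 0, "y": 0, "z": 0.14, "ax": 0, "ay": 0, "az": 0, "claw": 0}, {"x": 0, "y": 0, "z": 0.26, "ax": 0, "ay": 0, "az": 0, "claw": 0}, {"x": 0.01, "y": -0.03, "z": 0.38, "ax": 0, "ay": 0, "az": 0.01, "claw": 0}, {"x": 0.03, "y": -0.11, "z": 0.47, "ax": 0, "ay": 0, "az": 0.027, "claw": 0}, {"x": 0.06, "y": -0.22, "z": 0.53, "ax": 0, "ay": 0, "az": 0.027, "claw": 0}, {"x": 0.09, "y": -0.34, "z": 0.547, "ax": 0, "ay": 0, "az": 0.027, "claw": 0}, {"x": 0.12, "y": -0.46, "z": 0.547, "ax": 0, "ay": 0, "az": 0.027, "claw": 0}, {"x": 0.15, "y": -0.57, "z": 0.547, "ax": 0, "ay": 0, "az": 0.027, "claw": 0}, {"x": 0.175, "y": -0.65, "z": 0.53, "ax": 0, "ay": 0, "az": 0.027, "claw": 0}, {"x": 0.191, "y": -0.69, "z": 0.49, "ax": 0, "ay": 0, "az": 0.027, "claw": 0}, {"x": 0.191, "y": -0.697, "z": 0.45, "ax": 0, "ay": 0, "az": 0.027, "claw": 0}])

```text
time_s: 28.2
tool_pos: [565.2, 20.1, 250.7]
tool_rot: [0.018, 3.141, -0.0]
ft_force: [0.3, -0.1, -2.0]
width: 64.0
grasp_force: 20.0
```

>>> servo_tool(deltas=[{"x": 0, "y": 0, "z": -0.03, "ax": 0, "ay": 0, "az": 0, "claw": 0}, {"x": 0, "y": 0, "z": -0.065, "ax": 0, "ay": 0, "az": 0, "claw": 0}, {"x": 0, "y": 0, "z": -0.095, "ax": 0, "ay": 0, "az": 0, "claw": 0}, {"x": 0, "y": 0, "z": -0.115, "ax": 0, "ay": 0, "az": 0, "claw": 0}, {"x": 0, "y": 0, "z": -0.125, "ax": 0, "ay": 0, "az": 0, "claw": 0}, {"x": 0, "y": 0, "z": -0.13, "ax": 0, "ay": 0, "az": 0, "claw": 0}, {"x": 0, "y": 0, "z": -0.133, "ax": 0, "ay": 0, "az": 0, "claw": 0}, {"x": 0, "y": 0, "z": -0.135, "ax": 0, "ay": 0, "az": 0, "claw": 0}, {"x": 0, "y": 0, "z": -0.135, "ax": 0, "ay": 0, "az": 0, "claw": 0}])

```text
time_s: 28.95
tool_pos: [565.1, 21.9, 211.8]
tool_rot: [0.013, 3.14, -0.0]
ft_force: [-0.8, 0.4, -0.7]
width: 63.9
grasp_force: 20.0
```

>>> servo_tool(deltas=[{"x": 0, "y": 0, "z": -0.003, "ax": 0, "ay": 0, "az": 0, "claw": 0}, {"x": 0, "y": 0, "z": -0.003, "ax": 0, "ay": 0, "az": 0, "claw": 0.5}, {"x": 0, "y": 0, "z": -0.003, "ax": 0, "ay": 0, "az": 0, "claw": 0.8}, {"x": 0, "y": 0, "z": -0.003, "ax": 0, "ay": 0, "az": 0, "claw": 0.8}, {"x": 0, "y": 0, "z": 0.05, "ax": 0, "ay": 0, "az": 0, "claw": 0.9}, {"x": 0, "y": 0, "z": 0.15, "ax": 0, "ay": 0, "az": 0, "claw": 1}, {"x": 0, "y": 0, "z": 0.25, "ax": 0, "ay": 0, "az": 0, "claw": 1}, {"x": 0, "y": 0.05, "z": 0.3, "ax": 0, "ay": 0, "az": 0, "claw": 1}, {"x": 0, "y": 0.12, "z": 0.3, "ax": 0, "ay": 0, "az": 0, "claw": 1}, {"x": 0, "y": 0.2, "z": 0.3, "ax": 0, "ay": 0, "az": 0, "claw": 1}])

```text
time_s: 29.78
tool_pos: [565.4, 81.8, 303.1]
tool_rot: [0.017, 3.138, -0.001]
ft_force: [0.3, 0.5, -1.3]
width: 94.0
grasp_force: 0.0
```

>>> servo_tool(deltas=[{"x": -0.02, "y": 0.1, "z": 0, "ax": 0, "ay": 0, "az": -0.05, "claw": 1}, {"x": -0.04, "y": 0.22, "z": 0, "ax": 0, "ay": 0, "az": -0.1, "claw": 1}, {"x": -0.07, "y": 0.35, "z": 0, "ax": 0, "ay": 0, "az": -0.153, "claw": 1}, {"x": -0.1, "y": 0.48, "z": 0, "ax": 0, "ay": 0, "az": -0.153, "claw": 1}, {"x": -0.13, "y": 0.61, "z": 0, "ax": 0, "ay": 0, "az": -0.153, "claw": 1}, {"x": -0.16, "y": 0.72, "z": 0, "ax": 0, "ay": 0, "az": -0.153, "claw": 0.9}, {"x": -0.18, "y": 0.81, "z": -0.06, "ax": 0, "ay": 0, "az": -0.153, "claw": 0.9}, {"x": -0.19, "y": 0.86, "z": -0.14, "ax": 0, "ay": 0, "az": -0.153, "claw": 0.9}, {"x": -0.19, "y": 0.873, "z": -0.22, "ax": 0, "ay": 0, "az": -0.153, "claw": 0.9}, {"x": -0.19, "y": 0.873, "z": -0.3, "ax": 0, "ay": 0, "az": -0.153, "claw": 0.9}, {"x": -0.19, "y": 0.873, "z": -0.36, "ax": 0, "ay": 0, "az": -0.153, "claw": 0.9}, {"x": -0.19, "y": 0.873, "z": -0.4, "ax": 0, "ay": 0, "az": -0.153, "claw": 0.9}])

```text
time_s: 30.78
tool_pos: [506.7, 343.5, 178.5]
tool_rot: [-0.202, -3.132, 0.002]
ft_force: [-0.1, -1.6, -0.8]
width: 89.3
grasp_force: 0.0
```

>>> servo_tool(deltas=[{"x": 0, "y": 0, "z": -0.06, "ax": 0, "ay": 0, "az": 0, "claw": 0.9}, {"x": 0, "y": 0, "z": -0.12, "ax": 0, "ay": 0, "az": 0, "claw": 0.9}, {"x": 0, "y": 0, "z": -0.17, "ax": 0, "ay": 0, "az": 0, "claw": 0.9}, {"x": 0, "y": 0, "z": -0.2, "ax": 0, "ay": 0, "az": 0, "claw": 0.9}, {"x": 0, "y": 0, "z": -0.213, "ax": 0, "ay": 0, "az": 0, "claw": 0.8}, {"x": 0, "y": 0, "z": -0.213, "ax": 0, "ay": 0, "az": 0, "claw": 0.6}, {"x": 0, "y": 0, "z": -0.213, "ax": 0, "ay": 0, "az": 0, "claw": 0.4}, {"x": 0, "y": 0, "z": -0.213, "ax": 0, "ay": 0, "az": 0, "claw": 0.2}, {"x": 0, "y": 0, "z": -0.213, "ax": 0, "ay": 0, "az": 0, "claw": 0}, {"x": 0, "y": 0, "z": -0.213, "ax": 0, "ay": 0, "az": 0, "claw": 0}, {"x": 0, "y": 0, "z": -0.213, "ax": 0, "ay": 0, "az": 0, "claw": 0}, {"x": 0, "y": 0, "z": -0.213, "ax": 0, "ay": 0, "az": 0, "claw": 0}], force=20)

```text
time_s: 31.78
tool_pos: [508.4, 344.0, 118.5]
tool_rot: [0.202, 3.133, 0.001]
ft_force: [-1.3, -0.9, 5.2]
width: 63.9
grasp_force: 20.0
```

>>> servo_tool(deltas=[{"x": 0, "y": 0, "z": 0.05, "ax": 0, "ay": 0, "az": 0, "claw": 0}, {"x": 0, "y": 0, "z": 0.14, "ax": 0, "ay": 0, "az": 0, "claw": 0}, {"x": 0, "y": 0, "z": 0.26, "ax": 0, "ay": 0, "az": 0, "claw": 0}, {"x": 0, "y": -0.03, "z": 0.38, "ax": 0, "ay": 0, "az": 0.03, "claw": 0}, {"x": 0.02, "y": -0.09, "z": 0.49, "ax": 0, "ay": 0, "az": 0.06, "claw": 0}, {"x": 0.04, "y": -0.17, "z": 0.58, "ax": 0, "ay": 0, "az": 0.1, "claw": 0}, {"x": 0.06, "y": -0.27, "z": 0.644, "ax": 0, "ay": 0, "az": 0.153, "claw": 0}, {"x": 0.08, "y": -0.38, "z": 0.644, "ax": 0, "ay": 0, "az": 0.153, "claw": 0}, {"x": 0.1, "y": -0.49, "z": 0.644, "ax": 0, "ay": 0, "az": 0.153, "claw": 0}, {"x": 0.12, "y": -0.6, "z": 0.644, "ax": 0, "ay": 0, "az": 0.153, "claw": 0}])

```text
time_s: 32.62
tool_pos: [543.4, 162.4, 310.4]
tool_rot: [0.013, 3.142, 0.0]
ft_force: [0.5, 0.3, -2.1]
width: 63.8
grasp_force: 20.0
```

>>> servo_tool(deltas=[{"x": 0.02, "y": -0.11, "z": 0, "ax": 0, "ay": 0, "az": 0, "claw": 0}, {"x": 0.04, "y": -0.22, "z": 0, "ax": 0, "ay": 0, "az": 0, "claw": 0}, {"x": 0.055, "y": -0.32, "z": 0, "ax": 0, "ay": 0, "az": 0, "claw": 0}, {"x": 0.07, "y": -0.41, "z": 0, "ax": 0, "ay": 0, "az": 0, "claw": 0}, {"x": 0.07, "y": -0.46, "z": 0, "ax": 0, "ay": 0, "az": 0, "claw": 0}, {"x": 0.07, "y": -0.473, "z": -0.03, "ax": 0, "ay": 0, "az": 0, "claw": 0}, {"x": 0.07, "y": -0.473, "z": -0.08, "ax": 0, "ay": 0, "az": 0, "claw": 0}, {"x": 0.07, "y": -0.473, "z": -0.13, "ax": 0, "ay": 0, "az": 0, "claw": 0}, {"x": 0.07, "y": -0.473, "z": -0.17, "ax": 0, "ay": 0, "az": 0, "claw": 0}, {"x": 0.07, "y": -0.473, "z": -0.195, "ax": 0, "ay": 0, "az": 0, "claw": 0}, {"x": 0.07, "y": -0.473, "z": -0.205, "ax": 0, "ay": 0, "az": 0, "claw": 0}, {"x": 0.07, "y": -0.473, "z": -0.21, "ax": 0, "ay": 0, "az": 0, "claw": 0}])

```text
time_s: 33.62
tool_pos: [564.4, 22.4, 246.7]
tool_rot: [-0.013, -3.14, -0.0]
ft_force: [0.7, 0.0, -2.6]
width: 63.7
grasp_force: 20.0
```

>>> servo_tool(deltas=[{"x": 0, "y": 0, "z": -0.002, "ax": 0, "ay": 0, "az": 0, "claw": 0}, {"x": 0, "y": 0, "z": -0.005, "ax": 0, "ay": 0, "az": 0, "claw": 0}, {"x": 0, "y": 0, "z": -0.007, "ax": 0, "ay": 0, "az": 0, "claw": 0}, {"x": 0, "y": 0, "z": -0.007, "ax": 0, "ay": 0, "az": 0, "claw": 0}])

```text
time_s: 33.95
tool_pos: [565.2, 21.9, 246.5]
tool_rot: [0.014, 3.14, 0.0]
ft_force: [-0.6, 0.8, 1.3]
width: 64.0
grasp_force: 20.0
```

>>> servo_tool(deltas=[{"x": 0, "y": 0, "z": 0, "ax": 0, "ay": 0, "az": 0, "claw": 0.5}, {"x": 0, "y": 0, "z": 0, "ax": 0, "ay": 0, "az": 0, "claw": 0.8}, {"x": 0, "y": 0, "z": 0, "ax": 0, "ay": 0, "az": 0, "claw": 0.8}, {"x": 0, "y": 0, "z": 0.05, "ax": 0, "ay": 0, "az": 0, "claw": 0.9}, {"x": 0, "y": 0, "z": 0.13, "ax": 0, "ay": 0, "az": 0, "claw": 1}, {"x": 0, "y": 0, "z": 0.22, "ax": 0, "ay": 0, "az": -0.15, "claw": 1}, {"x": 0, "y": 0, "z": 0.24, "ax": 0, "ay": 0, "az": -0.3, "claw": 1}, {"x": 0, "y": 0, "z": 0.24, "ax": 0, "ay": 0, "az": -0.45, "claw": 1}, {"x": 0, "y": 0, "z": 0.24, "ax": 0, "ay": 0, "az": -0.6, "claw": 1}, {"x": 0, "y": 0, "z": 0.24, "ax": 0, "ay": 0, "az": -0.75, "claw": 1}, {"x": 0, "y": 0, "z": 0.24, "ax": 0, "ay": 0, "az": -0.9, "claw": 1}, {"x": 0, "y": 0, "z": 0.24, "ax": 0, "ay": 0, "az": -1, "claw": 1}])

```text
time_s: 34.95
tool_pos: [564.7, 21.8, 317.4]
tool_rot: [1.223, 2.894, -0.0]
ft_force: [-0.6, 0.1, 0.6]
width: 93.6
grasp_force: 0.0
```

>>> servo_tool(deltas=[{"x": 0, "y": 0, "z": 0, "ax": 0, "ay": 0, "az": -0.15, "claw": 1}, {"x": 0, "y": 0, "z": 0, "ax": 0, "ay": 0, "az": -0.3, "claw": 1}, {"x": 0, "y": 0, "z": 0, "ax": 0, "ay": 0, "az": -0.45, "claw": 1}, {"x": 0, "y": 0, "z": 0, "ax": 0, "ay": 0, "az": -0.6, "claw": 1}, {"x": 0, "y": 0, "z": 0, "ax": 0, "ay": 0, "az": -0.75, "claw": 1}, {"x": 0, "y": 0, "z": 0, "ax": 0, "ay": 0, "az": -0.88, "claw": 1}, {"x": 0, "y": 0, "z": 0, "ax": 0, "ay": 0, "az": -0.97, "claw": 1}, {"x": 0, "y": 0, "z": 0, "ax": 0, "ay": 0, "az": -1, "claw": 1}, {"x": 0, "y": 0, "z": 0, "ax": 0, "ay": 0, "az": -1, "claw": 1}, {"x": 0, "y": 0, "z": 0, "ax": 0, "ay": 0, "az": -1, "claw": 1}])

```text
time_s: 35.78
tool_pos: [564.7, 21.8, 317.4]
tool_rot: [2.229, 2.213, 0.0]
ft_force: [-1.5, 0.6, -0.1]
width: 93.9
grasp_force: 0.0
```

```bash
python3 -c "
from h import *
f,s=look(tag='w10'); st()
P=proj(f,[(564.6+a*43,22+b*32,z) for z in (174,140,106) for b in (1,-1) for a in(-1,1)],s); print(P.round(1).tolist())
c=f['color'].astype(int); m=(c.min(2)>120)&(c.max(2)-c.min(2)<30)
for v in range(int(P[4][1])-14,260,5):
  x=np.flatnonzero(m[v,200:360]); print(v,(200+x[[0,-1]]).tolist() if len(x) else None, end='; ')
"
```

```text
t 35.83 pos [564.7  21.8 317.4] yaw_y -0.43 zdir [ 1.e-04 -0.e+00 -1.e+00] w 94.2 gf 0.0 F [-0.2  0.2  1. ] q [-0.16  0.03  1.76 -0.    1.34 -0.15]
[[223.5, 183.2], [338.7, 182.4], [227.7, 262.5], [335.6, 261.8], [230.9, 176.5], [331.4, 175.9], [234.2, 246.8], [329.1, 246.2], [236.6, 171.4], [325.8, 170.8], [239.2, 234.4], [324.0, 233.8]]
162 None; 167 None; 172 None; 177 None; 182 None; 187 [225, 338]; 192 [226, 338]; 197 [226, 338]; 202 [226, 337]; 207 [226, 337]; 212 [226, 337]; 217 None; 222 None; 227 None; 232 [227, 337]; 237 [227, 336]; 242 [227, 335]; 247 [228, 335]; 252 [228, 335]; 257 [228, 334];
```

>>> servo_tool(deltas=[{"x": 0, "y": 0, "z": -0.06, "ax": 0, "ay": 0, "az": 0, "claw": 1}, {"x": 0, "y": 0, "z": -0.12, "ax": 0, "ay": 0, "az": 0, "claw": 1}, {"x": 0, "y": 0, "z": -0.17, "ax": 0, "ay": 0, "az": 0, "claw": 1}, {"x": 0, "y": 0, "z": -0.22, "ax": 0, "ay": 0, "az": 0, "claw": 1}, {"x": 0, "y": 0, "z": -0.26, "ax": 0, "ay": 0, "az": 0, "claw": 1}, {"x": 0, "y": 0, "z": -0.295, "ax": 0, "ay": 0, "az": 0, "claw": 1}, {"x": 0, "y": 0, "z": -0.32, "ax": 0, "ay": 0, "az": 0, "claw": 1}, {"x": 0, "y": 0, "z": -0.329, "ax": 0, "ay": 0, "az": 0, "claw": 1}, {"x": 0, "y": 0, "z": -0.329, "ax": 0, "ay": 0, "az": 0, "claw": 1}])

```text
time_s: 36.58
tool_pos: [564.6, 21.8, 218.2]
tool_rot: [-2.23, -2.211, 0.001]
ft_force: [-0.3, -0.4, 0.4]
width: 93.9
grasp_force: 0.0
```

>>> servo_tool(deltas=[{"x": 0, "y": 0, "z": 0, "ax": 0, "ay": 0, "az": 0, "claw": 0.9}, {"x": 0, "y": 0, "z": 0, "ax": 0, "ay": 0, "az": 0, "claw": 0.87}, {"x": 0, "y": 0, "z": 0, "ax": 0, "ay": 0, "az": 0, "claw": 0.84}, {"x": 0, "y": 0, "z": 0, "ax": 0, "ay": 0, "az": 0, "claw": 0.81}, {"x": 0, "y": 0, "z": 0, "ax": 0, "ay": 0, "az": 0, "claw": 0.78}, {"x": 0, "y": 0, "z": 0, "ax": 0, "ay": 0, "az": 0, "claw": 0.78}, {"x": 0, "y": 0, "z": 0, "ax": 0, "ay": 0, "az": 0, "claw": 0.78}, {"x": 0, "y": 0, "z": 0, "ax": 0, "ay": 0, "az": 0, "claw": 0.78}], force=12)

```text
time_s: 37.25
tool_pos: [564.6, 21.8, 219.4]
tool_rot: [-2.231, -2.212, 0.001]
ft_force: [-5.0, 0.5, 5.2]
width: 86.0
grasp_force: 12.0
```

>>> servo_tool(deltas=[{"x": 0, "y": 0, "z": 0, "ax": 0, "ay": 0, "az": 0, "claw": 1}, {"x": 0, "y": 0, "z": 0, "ax": 0, "ay": 0, "az": 0, "claw": 1}, {"x": 0, "y": 0, "z": 0, "ax": 0, "ay": 0, "az": 0, "claw": 1}, {"x": 0, "y": 0, "z": 0.04, "ax": 0, "ay": 0, "az": 0, "claw": 1}, {"x": 0, "y": 0, "z": 0.12, "ax": 0, "ay": 0, "az": 0, "claw": 1}, {"x": 0, "y": 0, "z": 0.22, "ax": 0, "ay": 0, "az": 0.1, "claw": 1}, {"x": 0, "y": 0, "z": 0.32, "ax": 0, "ay": 0, "az": 0.25, "claw": 1}, {"x": 0, "y": 0, "z": 0.35, "ax": 0, "ay": 0, "az": 0.4, "claw": 1}, {"x": 0, "y": 0, "z": 0.35, "ax": 0, "ay": 0, "az": 0.55, "claw": 1}, {"x": 0, "y": 0, "z": 0.35, "ax": 0, "ay": 0, "az": 0.7, "claw": 1}, {"x": 0, "y": 0, "z": 0.35, "ax": 0, "ay": 0, "az": 0.85, "claw": 1}, {"x": 0, "y": 0, "z": 0.35, "ax": 0, "ay": 0, "az": 1, "claw": 1}])

```text
time_s: 38.25
tool_pos: [564.8, 21.8, 324.7]
tool_rot: [1.206, 2.899, 0.001]
ft_force: [-0.5, -0.0, -1.3]
width: 94.0
grasp_force: 0.0
```

>>> servo_tool(deltas=[{"x": -0.02, "y": -0.01, "z": 0, "ax": 0, "ay": 0, "az": 0.15, "claw": 1}, {"x": -0.05, "y": -0.03, "z": 0, "ax": 0, "ay": 0, "az": 0.3, "claw": 1}, {"x": -0.08, "y": -0.05, "z": 0, "ax": 0, "ay": 0, "az": 0.45, "claw": 1}, {"x": -0.11, "y": -0.07, "z": 0, "ax": 0, "ay": 0, "az": 0.6, "claw": 1}, {"x": -0.14, "y": -0.09, "z": 0, "ax": 0, "ay": 0, "az": 0.75, "claw": 1}, {"x": -0.17, "y": -0.1, "z": 0, "ax": 0, "ay": 0, "az": 0.88, "claw": 1}, {"x": -0.182, "y": -0.106, "z": 0, "ax": 0, "ay": 0, "az": 0.97, "claw": 1}, {"x": -0.182, "y": -0.106, "z": 0, "ax": 0, "ay": 0, "az": 1, "claw": 1}, {"x": -0.182, "y": -0.106, "z": 0, "ax": 0, "ay": 0, "az": 1, "claw": 1}, {"x": -0.182, "y": -0.106, "z": 0, "ax": 0, "ay": 0, "az": 1, "claw": 1}])

```text
time_s: 39.08
tool_pos: [510.4, -9.9, 324.2]
tool_rot: [0.016, 3.141, -0.0]
ft_force: [0.1, 0.1, 0.4]
width: 93.9
grasp_force: 0.0
```

```bash
python3 -c "
from h import *
f,s=look(tag='w11'); st()
P=proj(f,[(420,-83,22),(420,63,29)],s); print(P)
u0,u1=int(P[0][0])-45,int(P[1][0])+45; v=int(P[0][1]); v0=max(0,v-50)
print(u0,v0,crop(f,u0,v0,u1,v0+130,'pics/c11.png'))"
```

```text
t 39.13 pos [510.4  -9.9 324. ] yaw_y 89.44 zdir [ 6.e-04 -1.e-04 -1.e+00] w 94.2 gf 0.0 F [ 0.  -0.9 -0.4] q [-0.24 -0.11  1.89  0.    1.36 -1.8 ]
[[220.5124694  113.35969119]
 [342.71864478 111.84164985]]
175 63 3.7735849056603774
```

View pics/c11.png

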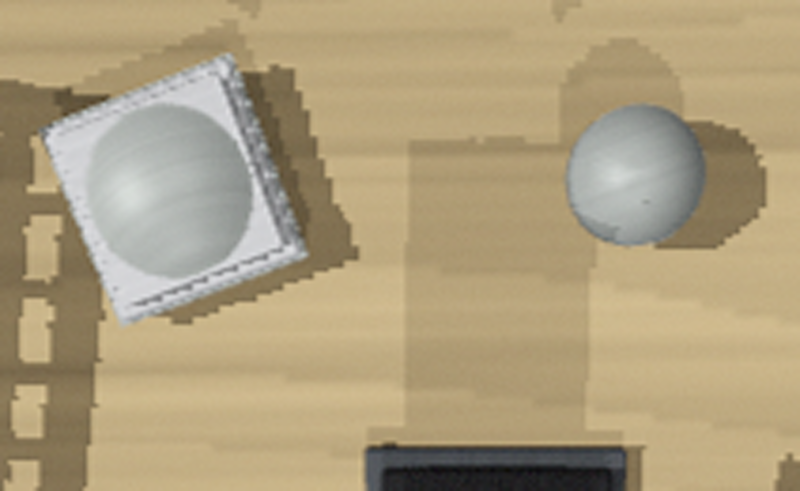

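The cap's outline corners are at (42,130), (230,55), (305,255) and (125,322), with the dome's centre at (170,190). The ball's centre is at (636,174).

```bash
python3 -c "
from h import *
f,s=pickle.load(open('pics/w11.pkl','rb'));k=3.77358
W=lambda u,v,z: w(f,(175+u/k,63+v/k),z,s)
print('dome',W(170,190,28),'fin',W(636,174,29), 'diam',W(706,174,29)-W(566,174,29))
for z in(0,22): print(z,rect([W(*p,z) for p in [(42,130),(230,55),(305,255),(125,322)]]))
# subpixel: ball blob / image corner check
L=W(42,130,22);B=W(125,322,22); print('left edge ang',np.degrees(np.arctan2(*(B-L)[::-1])),np.hypot(*(B-L)))
T=W(230,55,22);print('top edge ang',np.degrees(np.arctan2(*(T-L)[::-1])),np.hypot(*(T-L)))
Rr=W(305,255,0);B=W(125,322,10);print('bot ang',np.degrees(np.arctan2(*(Rr-W(125,322,0))[::-1])))
"
```

```text
dome [420.30613984 -82.39397216] fin [416.9241568   63.84863874] diam [ 0.40677233 43.79056365]
0 (array([419.7, -86. ]), np.float64(67.7), np.float64(67.3), np.float64(19.9))
22 (array([420.8, -81.8]), np.float64(64.1), np.float64(63.7), np.float64(19.9))
left edge ang 20.309206324217836 63.82934404240497
top edge ang 109.61004990460866 64.10824261537391
bot ang 109.18776964827404
```

>>> servo_tool(deltas=[{"x": -0.08, "y": -0.06, "z": 0, "ax": 0, "ay": 0, "az": 0.1, "claw": 1}, {"x": -0.17, "y": -0.14, "z": 0, "ax": 0, "ay": 0, "az": 0.22, "claw": 1}, {"x": -0.25, "y": -0.2, "z": -0.05, "ax": 0, "ay": 0, "az": 0.36, "claw": 1}, {"x": -0.298, "y": -0.24, "z": -0.14, "ax": 0, "ay": 0, "az": 0.453, "claw": 1}, {"x": -0.298, "y": -0.24, "z": -0.25, "ax": 0, "ay": 0, "az": 0.453, "claw": 1}, {"x": -0.298, "y": -0.24, "z": -0.36, "ax": 0, "ay": 0, "az": 0.453, "claw": 1}, {"x": -0.298, "y": -0.24, "z": -0.46, "ax": 0, "ay": 0, "az": 0.453, "claw": 1}, {"x": -0.298, "y": -0.24, "z": -0.52, "ax": 0, "ay": 0, "az": 0.453, "claw": 1}, {"x": -0.298, "y": -0.24, "z": -0.543, "ax": 0, "ay": 0, "az": 0.453, "claw": 1}, {"x": -0.298, "y": -0.24, "z": -0.543, "ax": 0, "ay": 0, "az": 0.453, "claw": 1}])

```text
time_s: 39.97
tool_pos: [420.0, -81.6, 159.3]
tool_rot: [0.541, -3.092, -0.003]
ft_force: [-0.5, -0.6, -0.1]
width: 93.6
grasp_force: 0.0
```

>>> servo_tool(deltas=[{"x": 0, "y": 0, "z": -0.05, "ax": 0, "ay": 0, "az": 0, "claw": 1}, {"x": 0, "y": 0, "z": -0.1, "ax": 0, "ay": 0, "az": 0, "claw": 1}, {"x": 0, "y": 0, "z": -0.14, "ax": 0, "ay": 0, "az": 0, "claw": 1}, {"x": 0, "y": 0, "z": -0.17, "ax": 0, "ay": 0, "az": 0, "claw": 1}, {"x": 0, "y": 0, "z": -0.19, "ax": 0, "ay": 0, "az": 0, "claw": 1}, {"x": 0, "y": 0, "z": -0.197, "ax": 0, "ay": 0, "az": 0, "claw": 1}, {"x": 0, "y": 0, "z": -0.197, "ax": 0, "ay": 0, "az": 0, "claw": 1}])

```text
time_s: 40.55
tool_pos: [421.1, -82.1, 102.0]
tool_rot: [-0.542, 3.094, -0.0]
ft_force: [0.4, -0.1, -0.2]
width: 93.8
grasp_force: 0.0
```

>>> servo_tool(deltas=[{"x": 0, "y": 0, "z": 0, "ax": 0, "ay": 0, "az": 0, "claw": 0.6}, {"x": 0, "y": 0, "z": 0, "ax": 0, "ay": 0, "az": 0, "claw": 0.5}, {"x": 0, "y": 0, "z": 0, "ax": 0, "ay": 0, "az": 0, "claw": 0.4}, {"x": 0, "y": 0, "z": 0, "ax": 0, "ay": 0, "az": 0, "claw": 0.3}, {"x": 0, "y": 0, "z": 0, "ax": 0, "ay": 0, "az": 0, "claw": 0.2}, {"x": 0, "y": 0, "z": 0, "ax": 0, "ay": 0, "az": 0, "claw": 0.1}, {"x": 0, "y": 0, "z": 0, "ax": 0, "ay": 0, "az": 0, "claw": 0.1}, {"x": 0, "y": 0, "z": 0, "ax": 0, "ay": 0, "az": 0, "claw": 0.1}, {"x": 0, "y": 0, "z": 0, "ax": 0, "ay": 0, "az": 0, "claw": 0.1}], force=25)

```text
time_s: 41.3
tool_pos: [420.9, -82.1, 101.9]
tool_rot: [-0.543, 3.094, -0.001]
ft_force: [-0.5, 0.6, 3.7]
width: 63.9
grasp_force: 25.0
```

>>> servo_tool(deltas=[{"x": 0, "y": 0, "z": 0.05, "ax": 0, "ay": 0, "az": 0, "claw": 0.1}, {"x": 0, "y": 0, "z": 0.14, "ax": 0, "ay": 0, "az": 0, "claw": 0.1}, {"x": 0, "y": 0, "z": 0.26, "ax": 0, "ay": 0, "az": 0, "claw": 0.1}, {"x": 0, "y": 0, "z": 0.38, "ax": 0, "ay": 0, "az": -0.05, "claw": 0.1}, {"x": 0, "y": 0, "z": 0.5, "ax": 0, "ay": 0, "az": -0.12, "claw": 0.1}, {"x": 0.02, "y": 0.01, "z": 0.62, "ax": 0, "ay": 0, "az": -0.2, "claw": 0.1}, {"x": 0.07, "y": 0.05, "z": 0.71, "ax": 0, "ay": 0, "az": -0.28, "claw": 0.1}, {"x": 0.15, "y": 0.11, "z": 0.763, "ax": 0, "ay": 0, "az": -0.36, "claw": 0.1}, {"x": 0.25, "y": 0.18, "z": 0.763, "ax": 0, "ay": 0, "az": -0.453, "claw": 0.1}, {"x": 0.35, "y": 0.25, "z": 0.763, "ax": 0, "ay": 0, "az": -0.453, "claw": 0.1}, {"x": 0.44, "y": 0.315, "z": 0.763, "ax": 0, "ay": 0, "az": -0.453, "claw": 0.1}, {"x": 0.48, "y": 0.346, "z": 0.763, "ax": 0, "ay": 0, "az": -0.453, "claw": 0.1}])

```text
time_s: 42.3
tool_pos: [566.4, 24.0, 329.3]
tool_rot: [-0.011, -3.141, -0.002]
ft_force: [0.6, -0.7, -2.6]
width: 63.7
grasp_force: 25.0
```

>>> servo_tool(deltas=[{"x": 0, "y": 0, "z": 0, "ax": 0, "ay": 0, "az": 0, "claw": 0.1}, {"x": 0, "y": 0, "z": -0.03, "ax": 0, "ay": 0, "az": 0, "claw": 0.1}, {"x": 0, "y": 0, "z": -0.07, "ax": 0, "ay": 0, "az": 0, "claw": 0.1}, {"x": 0, "y": 0, "z": -0.11, "ax": 0, "ay": 0, "az": 0, "claw": 0.1}, {"x": 0, "y": 0, "z": -0.14, "ax": 0, "ay": 0, "az": 0, "claw": 0.1}, {"x": 0, "y": 0, "z": -0.16, "ax": 0, "ay": 0, "az": 0, "claw": 0.1}, {"x": 0, "y": 0, "z": -0.17, "ax": 0, "ay": 0, "az": 0, "claw": 0.1}, {"x": 0, "y": 0, "z": -0.176, "ax": 0, "ay": 0, "az": 0, "claw": 0.1}, {"x": 0, "y": 0, "z": -0.18, "ax": 0, "ay": 0, "az": 0, "claw": 0.1}, {"x": 0, "y": 0, "z": -0.182, "ax": 0, "ay": 0, "az": 0, "claw": 0.1}])

```text
time_s: 43.13
tool_pos: [564.9, 21.7, 276.3]
tool_rot: [0.014, 3.141, -0.0]
ft_force: [-0.1, -0.2, -2.7]
width: 63.7
grasp_force: 25.0
```

```bash
python3 -c "
from h import *
st()"
```

```text
t 43.13 pos [564.9  21.7 276.3] yaw_y 89.5 zdir [ 8.e-04 -1.e-04 -1.e+00] w 63.7 gf 25.0 F [-0.1 -0.2 -2.7] q [-0.16  0.07  1.8  -0.    1.27 -1.72]
```

>>> servo_tool(deltas=[{"x": 0, "y": 0, "z": -0.002, "ax": 0, "ay": 0, "az": 0, "claw": 0.1}, {"x": 0, "y": 0, "z": -0.003, "ax": 0, "ay": 0, "az": 0, "claw": 0.1}, {"x": 0, "y": 0, "z": -0.004, "ax": 0, "ay": 0, "az": 0, "claw": 0.1}, {"x": 0, "y": 0, "z": -0.005, "ax": 0, "ay": 0, "az": 0, "claw": 0.1}, {"x": 0, "y": 0, "z": -0.005, "ax": 0, "ay": 0, "az": 0, "claw": 0.1}])

```text
time_s: 43.55
tool_pos: [565.1, 21.8, 276.0]
tool_rot: [0.013, 3.14, -0.001]
ft_force: [-3.0, 0.2, 5.0]
width: 63.8
grasp_force: 25.0
```

>>> servo_tool(deltas=[{"x": 0, "y": 0, "z": 0.002, "ax": 0, "ay": 0, "az": 0, "claw": 0.3}, {"x": 0, "y": 0, "z": 0.004, "ax": 0, "ay": 0, "az": 0, "claw": 0.6}, {"x": 0, "y": 0, "z": 0.004, "ax": 0, "ay": 0, "az": 0, "claw": 0.8}, {"x": 0, "y": 0, "z": 0.004, "ax": 0, "ay": 0, "az": 0, "claw": 0.9}, {"x": 0, "y": 0, "z": 0.05, "ax": 0, "ay": 0, "az": 0, "claw": 1}, {"x": 0, "y": 0, "z": 0.13, "ax": 0, "ay": 0, "az": -0.1, "claw": 1}, {"x": 0, "y": 0, "z": 0.2, "ax": 0, "ay": 0, "az": -0.25, "claw": 1}, {"x": 0, "y": 0, "z": 0.2, "ax": 0, "ay": 0, "az": -0.4, "claw": 1}, {"x": 0, "y": 0, "z": 0.2, "ax": 0, "ay": 0, "az": -0.55, "claw": 1}, {"x": 0, "y": 0, "z": 0.2, "ax": 0, "ay": 0, "az": -0.7, "claw": 1}, {"x": 0, "y": 0, "z": 0.2, "ax": 0, "ay": 0, "az": -0.85, "claw": 1}, {"x": 0, "y": 0, "z": 0.2, "ax": 0, "ay": 0, "az": -1, "claw": 1}])

```text
time_s: 44.55
tool_pos: [564.7, 21.8, 334.2]
tool_rot: [-1.223, -2.894, -0.0]
ft_force: [-0.2, -0.1, -0.3]
width: 93.9
grasp_force: 0.0
```

>>> servo_tool(deltas=[{"x": 0, "y": 0, "z": 0, "ax": 0, "ay": 0, "az": -0.15, "claw": 1}, {"x": 0, "y": 0, "z": 0, "ax": 0, "ay": 0, "az": -0.3, "claw": 1}, {"x": 0, "y": 0, "z": 0, "ax": 0, "ay": 0, "az": -0.45, "claw": 1}, {"x": 0, "y": 0, "z": 0, "ax": 0, "ay": 0, "az": -0.6, "claw": 1}, {"x": 0, "y": 0, "z": 0, "ax": 0, "ay": 0, "az": -0.75, "claw": 1}, {"x": 0, "y": 0, "z": 0, "ax": 0, "ay": 0, "az": -0.88, "claw": 1}, {"x": 0, "y": 0, "z": -0.03, "ax": 0, "ay": 0, "az": -0.97, "claw": 1}, {"x": 0, "y": 0, "z": -0.08, "ax": 0, "ay": 0, "az": -1, "claw": 1}, {"x": 0, "y": 0, "z": -0.13, "ax": 0, "ay": 0, "az": -1, "claw": 1}, {"x": 0, "y": 0, "z": -0.17, "ax": 0, "ay": 0, "az": -1, "claw": 1}, {"x": 0, "y": 0, "z": -0.19, "ax": 0, "ay": 0, "az": -1, "claw": 1}, {"x": 0, "y": 0, "z": -0.193, "ax": 0, "ay": 0, "az": -1, "claw": 1}])

```text
time_s: 45.55
tool_pos: [564.1, 21.9, 274.8]
tool_rot: [-2.229, -2.21, 0.003]
ft_force: [-0.1, -0.1, 0.3]
width: 94.3
grasp_force: 0.0
```

>>> servo_tool(deltas=[{"x": 0, "y": 0, "z": 0, "ax": 0, "ay": 0, "az": 0, "claw": 0.7}, {"x": 0, "y": 0, "z": 0, "ax": 0, "ay": 0, "az": 0, "claw": 0.55}, {"x": 0, "y": 0, "z": 0, "ax": 0, "ay": 0, "az": 0, "claw": 0.45}, {"x": 0, "y": 0, "z": 0, "ax": 0, "ay": 0, "az": 0, "claw": 0.42}, {"x": 0, "y": 0, "z": 0, "ax": 0, "ay": 0, "az": 0, "claw": 0.4}, {"x": 0, "y": 0, "z": 0, "ax": 0, "ay": 0, "az": 0, "claw": 0.38}, {"x": 0, "y": 0, "z": 0, "ax": 0, "ay": 0, "az": 0, "claw": 0.36}, {"x": 0, "y": 0, "z": 0, "ax": 0, "ay": 0, "az": 0, "claw": 0.34}, {"x": 0, "y": 0, "z": 0, "ax": 0, "ay": 0, "az": 0, "claw": 0.32}, {"x": 0, "y": 0, "z": 0, "ax": 0, "ay": 0, "az": 0, "claw": 0.32}], force=8)

```text
time_s: 46.38
tool_pos: [564.6, 21.8, 276.7]
tool_rot: [-2.231, -2.212, 0.001]
ft_force: [-3.1, -0.0, 3.5]
width: 64.0
grasp_force: 8.0
```

>>> servo_tool(deltas=[{"x": 0, "y": 0, "z": 0, "ax": 0, "ay": 0, "az": 0, "claw": 0.6}, {"x": 0, "y": 0, "z": 0, "ax": 0, "ay": 0, "az": 0, "claw": 0.9}, {"x": 0, "y": 0, "z": 0, "ax": 0, "ay": 0, "az": 0, "claw": 1}, {"x": 0, "y": 0, "z": 0.06, "ax": 0, "ay": 0, "az": 0, "claw": 1}, {"x": 0, "y": 0, "z": 0.15, "ax": 0, "ay": 0, "az": 0, "claw": 1}, {"x": -0.02, "y": 0.01, "z": 0.2, "ax": 0, "ay": 0, "az": 0, "claw": 1}, {"x": -0.1, "y": 0.03, "z": 0.22, "ax": 0, "ay": 0, "az": 0, "claw": 1}, {"x": -0.2, "y": 0.06, "z": 0.22, "ax": 0, "ay": 0, "az": 0, "claw": 1}, {"x": -0.31, "y": 0.09, "z": 0.22, "ax": 0, "ay": 0, "az": 0, "claw": 1}, {"x": -0.41, "y": 0.12, "z": 0.22, "ax": 0, "ay": 0, "az": 0, "claw": 1}, {"x": -0.47, "y": 0.135, "z": 0.22, "ax": 0, "ay": 0, "az": 0, "claw": 1}, {"x": -0.492, "y": 0.14, "z": 0.22, "ax": 0, "ay": 0, "az": 0, "claw": 1}])

```text
time_s: 47.38
tool_pos: [415.4, 64.5, 342.5]
tool_rot: [2.23, 2.212, 0.001]
ft_force: [-1.2, 0.8, -0.1]
width: 93.9
grasp_force: 0.0
```

```bash
python3 -c "
from h import *
f,s=look(tag='w12'); st()
f,s=look('top','t12')
P=proj(f,[(564.6+a*32,22+b*32,196) for a,b in((-1,1),(-1,-1),(1,-1),(1,1))]+[(416.9,63.8,29)],s).round(1);print(P.tolist())
"
```

```text
t 47.43 pos [415.7  64.4 342.6] yaw_y -0.45 zdir [ 0.0011  0.     -1.    ] w 94.0 gf 0.0 F [ 0.5  0.9 -0.2] q [-0.12 -0.37  2.07  0.    1.44 -0.11]
[[299.2, 221.4], [328.1, 224.2], [330.2, 196.0], [301.7, 193.3], [288.2, 276.8]]
```

>>> servo_tool(deltas=[{"x": 0, "y": 0, "z": -0.1, "ax": 0, "ay": 0, "az": 0, "claw": 1}, {"x": 0, "y": 0, "z": -0.21, "ax": 0, "ay": 0, "az": 0, "claw": 1}, {"x": 0, "y": 0, "z": -0.33, "ax": 0, "ay": 0, "az": 0, "claw": 1}, {"x": 0, "y": 0, "z": -0.45, "ax": 0, "ay": 0, "az": 0, "claw": 1}, {"x": 0, "y": 0, "z": -0.56, "ax": 0, "ay": 0, "az": 0, "claw": 1}, {"x": 0, "y": 0, "z": -0.65, "ax": 0, "ay": 0, "az": 0, "claw": 1}, {"x": 0, "y": 0, "z": -0.71, "ax": 0, "ay": 0, "az": 0, "claw": 1}, {"x": 0, "y": 0, "z": -0.75, "ax": 0, "ay": 0, "az": 0, "claw": 1}, {"x": 0, "y": 0, "z": -0.775, "ax": 0, "ay": 0, "az": 0, "claw": 0.8}, {"x": 0, "y": 0, "z": -0.783, "ax": 0, "ay": 0, "az": 0, "claw": 0.5}, {"x": 0, "y": 0, "z": -0.783, "ax": 0, "ay": 0, "az": 0, "claw": 0.3}, {"x": 0, "y": 0, "z": -0.783, "ax": 0, "ay": 0, "az": 0, "claw": 0.1}], force=4)

```text
time_s: 48.48
tool_pos: [418.0, 63.6, 108.3]
tool_rot: [2.23, 2.211, 0.001]
ft_force: [-0.4, 0.2, 0.7]
width: 70.5
grasp_force: 0.0
```

>>> servo_tool(deltas=[{"x": 0, "y": 0, "z": 0, "ax": 0, "ay": 0, "az": 0, "claw": 0.03}, {"x": 0, "y": 0, "z": 0, "ax": 0, "ay": 0, "az": 0, "claw": 0}, {"x": 0, "y": 0, "z": 0, "ax": 0, "ay": 0, "az": 0, "claw": -0.03}, {"x": 0, "y": 0, "z": 0, "ax": 0, "ay": 0, "az": 0, "claw": -0.05}, {"x": 0, "y": 0, "z": 0, "ax": 0, "ay": 0, "az": 0, "claw": -0.07}, {"x": 0, "y": 0, "z": 0, "ax": 0, "ay": 0, "az": 0, "claw": -0.09}, {"x": 0, "y": 0, "z": 0, "ax": 0, "ay": 0, "az": 0, "claw": -0.11}, {"x": 0, "y": 0, "z": 0, "ax": 0, "ay": 0, "az": 0, "claw": -0.13}, {"x": 0, "y": 0, "z": 0, "ax": 0, "ay": 0, "az": 0, "claw": -0.13}, {"x": 0, "y": 0, "z": 0, "ax": 0, "ay": 0, "az": 0, "claw": -0.13}])

```text
time_s: 49.32
tool_pos: [417.1, 63.8, 107.7]
tool_rot: [2.231, 2.212, 0.0]
ft_force: [-0.6, -0.1, 0.6]
width: 41.5
grasp_force: 4.0
```

>>> servo_tool(deltas=[{"x": 0, "y": 0, "z": 0, "ax": 0, "ay": 0, "az": 0, "claw": 0.05}, {"x": 0, "y": 0, "z": 0, "ax": 0, "ay": 0, "az": 0, "claw": 0.3}, {"x": 0, "y": 0, "z": 0.02, "ax": 0, "ay": 0, "az": 0, "claw": 0.6}, {"x": 0, "y": 0, "z": 0.1, "ax": 0, "ay": 0, "az": 0, "claw": 1}, {"x": 0, "y": 0, "z": 0.22, "ax": 0, "ay": 0, "az": 0, "claw": 1}, {"x": 0, "y": 0, "z": 0.34, "ax": 0, "ay": 0, "az": 0.15, "claw": 1}, {"x": 0, "y": 0, "z": 0.42, "ax": 0, "ay": 0, "az": 0.3, "claw": 1}, {"x": 0, "y": 0, "z": 0.43, "ax": 0, "ay": 0, "az": 0.45, "claw": 1}, {"x": 0, "y": 0, "z": 0.43, "ax": 0, "ay": 0, "az": 0.6, "claw": 1}, {"x": 0, "y": 0, "z": 0.43, "ax": 0, "ay": 0, "az": 0.75, "claw": 1}, {"x": 0, "y": 0, "z": 0.43, "ax": 0, "ay": 0, "az": 0.9, "claw": 1}, {"x": 0, "y": 0, "z": 0.43, "ax": 0, "ay": 0, "az": 1, "claw": 1}])

```text
time_s: 50.32
tool_pos: [417.0, 63.8, 237.1]
tool_rot: [1.207, 2.9, 0.0]
ft_force: [-0.2, -0.1, 0.9]
width: 93.6
grasp_force: 0.0
```

>>> servo_tool(deltas=[{"x": 0, "y": 0, "z": 0, "ax": 0, "ay": 0, "az": 0.15, "claw": 1}, {"x": 0, "y": 0, "z": 0, "ax": 0, "ay": 0, "az": 0.3, "claw": 1}, {"x": 0, "y": 0, "z": 0, "ax": 0, "ay": 0, "az": 0.45, "claw": 1}, {"x": 0, "y": 0, "z": 0, "ax": 0, "ay": 0, "az": 0.6, "claw": 1}, {"x": 0, "y": 0, "z": 0, "ax": 0, "ay": 0, "az": 0.75, "claw": 1}, {"x": 0, "y": 0, "z": -0.02, "ax": 0, "ay": 0, "az": 0.88, "claw": 1}, {"x": 0, "y": 0, "z": -0.07, "ax": 0, "ay": 0, "az": 0.97, "claw": 1}, {"x": 0, "y": 0, "z": -0.15, "ax": 0, "ay": 0, "az": 1, "claw": 1}, {"x": 0, "y": 0, "z": -0.23, "ax": 0, "ay": 0, "az": 1, "claw": 1}, {"x": 0, "y": 0, "z": -0.31, "ax": 0, "ay": 0, "az": 1, "claw": 1}, {"x": 0, "y": 0, "z": -0.37, "ax": 0, "ay": 0, "az": 1, "claw": 1}, {"x": 0, "y": 0, "z": -0.4, "ax": 0, "ay": 0, "az": 1, "claw": 1}])

```text
time_s: 51.32
tool_pos: [415.7, 63.9, 114.7]
tool_rot: [-0.014, -3.138, -0.001]
ft_force: [-0.2, -0.1, -0.6]
width: 94.1
grasp_force: 0.0
```

>>> servo_tool(deltas=[{"x": 0, "y": 0, "z": -0.02, "ax": 0, "ay": 0, "az": 0, "claw": 0.6}, {"x": 0, "y": 0, "z": -0.03, "ax": 0, "ay": 0, "az": 0, "claw": 0.4}, {"x": 0, "y": 0, "z": -0.03, "ax": 0, "ay": 0, "az": 0, "claw": 0.2}, {"x": 0, "y": 0, "z": -0.03, "ax": 0, "ay": 0, "az": 0, "claw": 0.1}, {"x": 0, "y": 0, "z": -0.03, "ax": 0, "ay": 0, "az": 0, "claw": 0}, {"x": 0, "y": 0, "z": -0.03, "ax": 0, "ay": 0, "az": 0, "claw": -0.05}, {"x": 0, "y": 0, "z": -0.03, "ax": 0, "ay": 0, "az": 0, "claw": -0.1}, {"x": 0, "y": 0, "z": -0.03, "ax": 0, "ay": 0, "az": 0, "claw": -0.15}, {"x": 0, "y": 0, "z": -0.03, "ax": 0, "ay": 0, "az": 0, "claw": -0.2}, {"x": 0, "y": 0, "z": -0.03, "ax": 0, "ay": 0, "az": 0, "claw": -0.2}, {"x": 0, "y": 0, "z": -0.03, "ax": 0, "ay": 0, "az": 0, "claw": -0.2}, {"x": 0, "y": 0, "z": -0.03, "ax": 0, "ay": 0, "az": 0, "claw": -0.2}], force=12)

```text
time_s: 52.32
tool_pos: [417.4, 63.8, 107.9]
tool_rot: [0.014, 3.141, -0.0]
ft_force: [-1.0, -0.1, 3.1]
width: 41.8
grasp_force: 12.0
```

>>> servo_tool(deltas=[{"x": 0, "y": 0, "z": 0.03, "ax": 0, "ay": 0, "az": 0, "claw": -0.2}, {"x": 0, "y": 0, "z": 0.09, "ax": 0, "ay": 0, "az": 0, "claw": -0.2}, {"x": 0, "y": 0, "z": 0.17, "ax": 0, "ay": 0, "az": 0, "claw": -0.2}, {"x": 0, "y": 0, "z": 0.26, "ax": 0, "ay": 0, "az": 0, "claw": -0.2}, {"x": 0, "y": 0, "z": 0.36, "ax": 0, "ay": 0, "az": 0, "claw": -0.2}, {"x": 0, "y": 0, "z": 0.46, "ax": 0, "ay": 0, "az": 0, "claw": -0.2}, {"x": 0, "y": 0, "z": 0.56, "ax": 0, "ay": 0, "az": 0, "claw": -0.2}, {"x": 0, "y": 0, "z": 0.66, "ax": 0, "ay": 0, "az": 0, "claw": -0.2}, {"x": 0, "y": 0, "z": 0.75, "ax": 0, "ay": 0, "az": 0, "claw": -0.2}, {"x": 0, "y": 0, "z": 0.81, "ax": 0, "ay": 0, "az": 0, "claw": -0.2}, {"x": 0, "y": 0, "z": 0.843, "ax": 0, "ay": 0, "az": 0, "claw": -0.2}, {"x": 0, "y": 0, "z": 0.843, "ax": 0, "ay": 0, "az": 0, "claw": -0.2}])

```text
time_s: 53.32
tool_pos: [417.5, 63.8, 362.8]
tool_rot: [0.014, 3.138, -0.001]
ft_force: [0.6, 0.0, -1.1]
width: 41.1
grasp_force: 12.0
```

>>> servo_tool(deltas=[{"x": 0.04, "y": -0.012, "z": 0, "ax": 0, "ay": 0, "az": 0, "claw": -0.2}, {"x": 0.1, "y": -0.03, "z": 0, "ax": 0, "ay": 0, "az": 0, "claw": -0.2}, {"x": 0.17, "y": -0.05, "z": 0, "ax": 0, "ay": 0, "az": 0, "claw": -0.2}, {"x": 0.25, "y": -0.07, "z": 0, "ax": 0, "ay": 0, "az": 0, "claw": -0.2}, {"x": 0.33, "y": -0.094, "z": 0, "ax": 0, "ay": 0, "az": 0, "claw": -0.2}, {"x": 0.4, "y": -0.114, "z": 0, "ax": 0, "ay": 0, "az": 0, "claw": -0.2}, {"x": 0.45, "y": -0.128, "z": 0, "ax": 0, "ay": 0, "az": 0, "claw": -0.2}, {"x": 0.48, "y": -0.137, "z": 0, "ax": 0, "ay": 0, "az": 0, "claw": -0.2}, {"x": 0.492, "y": -0.14, "z": 0, "ax": 0, "ay": 0, "az": 0, "claw": -0.2}, {"x": 0.492, "y": -0.14, "z": 0, "ax": 0, "ay": 0, "az": 0, "claw": -0.2}])

```text
time_s: 54.15
tool_pos: [564.5, 21.8, 359.1]
tool_rot: [-0.014, -3.139, -0.001]
ft_force: [0.4, 0.0, -1.6]
width: 41.3
grasp_force: 12.0
```

>>> servo_tool(deltas=[{"x": 0, "y": 0, "z": -0.03, "ax": 0, "ay": 0, "az": 0, "claw": -0.2}, {"x": 0, "y": 0, "z": -0.06, "ax": 0, "ay": 0, "az": 0, "claw": -0.2}, {"x": 0, "y": 0, "z": -0.09, "ax": 0, "ay": 0, "az": 0, "claw": -0.2}, {"x": 0, "y": 0, "z": -0.115, "ax": 0, "ay": 0, "az": 0, "claw": -0.2}, {"x": 0, "y": 0, "z": -0.13, "ax": 0, "ay": 0, "az": 0, "claw": -0.2}, {"x": 0, "y": 0, "z": -0.138, "ax": 0, "ay": 0, "az": 0, "claw": -0.2}, {"x": 0, "y": 0, "z": -0.143, "ax": 0, "ay": 0, "az": 0, "claw": -0.2}, {"x": 0, "y": 0, "z": -0.146, "ax": 0, "ay": 0, "az": 0, "claw": -0.2}, {"x": 0, "y": 0, "z": -0.148, "ax": 0, "ay": 0, "az": 0, "claw": -0.2}, {"x": 0, "y": 0, "z": -0.148, "ax": 0, "ay": 0, "az": 0, "claw": -0.2}, {"x": 0, "y": 0, "z": -0.148, "ax": 0, "ay": 0, "az": 0, "claw": -0.2}])

```text
time_s: 55.07
tool_pos: [564.8, 21.8, 316.5]
tool_rot: [0.014, 3.141, -0.0]
ft_force: [1.4, 1.2, -0.4]
width: 41.4
grasp_force: 12.0
```

```bash
python3 -c "
from h import *
st(); f,s=look('scene','s13'); print(proj(f,[(564.6,21.8,200)],s)); crop(f,160,110,330,240,'pics/c13.png')"
```

```text
t 55.07 pos [564.8  21.8 316.5] yaw_y 89.5 zdir [ 6.e-04 -1.e-04 -1.e+00] w 41.4 gf 12.0 F [ 1.4  1.2 -0.4] q [-0.16  0.04  1.76 -0.    1.34 -1.72]
[[240.22376354 181.42350969]]
```

>>> servo_tool(deltas=[{"x": 0, "y": 0, "z": -0.001, "ax": 0, "ay": 0, "az": 0, "claw": -0.2}, {"x": 0, "y": 0, "z": -0.002, "ax": 0, "ay": 0, "az": 0, "claw": -0.2}, {"x": 0, "y": 0, "z": -0.002, "ax": 0, "ay": 0, "az": 0, "claw": -0.2}, {"x": 0, "y": 0, "z": -0.002, "ax": 0, "ay": 0, "az": 0, "claw": -0.2}])

```text
time_s: 55.45
tool_pos: [564.7, 21.8, 315.6]
tool_rot: [0.014, 3.142, -0.0]
ft_force: [-0.2, -0.6, -0.8]
width: 41.3
grasp_force: 12.0
```

>>> servo_tool(deltas=[{"x": 0, "y": 0, "z": -0.001, "ax": 0, "ay": 0, "az": 0, "claw": -0.2}, {"x": 0, "y": 0, "z": -0.002, "ax": 0, "ay": 0, "az": 0, "claw": -0.2}, {"x": 0, "y": 0, "z": -0.002, "ax": 0, "ay": 0, "az": 0, "claw": -0.2}, {"x": 0, "y": 0, "z": -0.002, "ax": 0, "ay": 0, "az": 0, "claw": -0.2}])

```text
time_s: 55.78
tool_pos: [564.7, 21.8, 314.9]
tool_rot: [-0.014, -3.141, 0.0]
ft_force: [-0.5, 0.7, -0.8]
width: 41.2
grasp_force: 12.0
```

Still hanging, so I'll keep lowering gently.

>>> servo_tool(deltas=[{"x": 0, "y": 0, "z": -0.001, "ax": 0, "ay": 0, "az": 0, "claw": -0.2}, {"x": 0, "y": 0, "z": -0.002, "ax": 0, "ay": 0, "az": 0, "claw": -0.2}, {"x": 0, "y": 0, "z": -0.002, "ax": 0, "ay": 0, "az": 0, "claw": -0.2}, {"x": 0, "y": 0, "z": -0.002, "ax": 0, "ay": 0, "az": 0, "claw": -0.2}])

```text
time_s: 56.12
tool_pos: [564.7, 21.8, 314.3]
tool_rot: [0.014, 3.142, -0.0]
ft_force: [-0.8, -0.0, -1.8]
width: 41.2
grasp_force: 12.0
```

>>> servo_tool(deltas=[{"x": 0, "y": 0, "z": -0.001, "ax": 0, "ay": 0, "az": 0, "claw": -0.2}, {"x": 0, "y": 0, "z": -0.002, "ax": 0, "ay": 0, "az": 0, "claw": -0.2}, {"x": 0, "y": 0, "z": -0.002, "ax": 0, "ay": 0, "az": 0, "claw": -0.2}, {"x": 0, "y": 0, "z": -0.002, "ax": 0, "ay": 0, "az": 0, "claw": -0.2}])

```text
time_s: 56.45
tool_pos: [564.8, 21.8, 314.2]
tool_rot: [0.014, 3.141, -0.0]
ft_force: [-0.1, -0.0, 1.8]
width: 41.4
grasp_force: 12.0
```

```bash
python3 -c "
from h import *
st()
for i in range(6):
  ctrl.grab_frame('top'); print(ctrl.state()['ft_force'].round(1))"
```

```text
t 56.45 pos [564.8  21.8 314.2] yaw_y 89.5 zdir [ 5.e-04 -1.e-04 -1.e+00] w 41.4 gf 12.0 F [-0.1 -0.   1.8] q [-0.16  0.04  1.77 -0.    1.34 -1.72]
[-1.4 -0.4  2.2]
[-0.6  0.1  1.9]
[-0.2 -0.3  2.3]
[-1.1 -0.   1.7]
[-0.8 -0.1  2.3]
[-1.2  0.7  1.9]
```

>>> servo_tool(deltas=[{"x": 0, "y": 0, "z": 0.001, "ax": 0, "ay": 0, "az": 0, "claw": -0.2}, {"x": 0, "y": 0, "z": 0.001, "ax": 0, "ay": 0, "az": 0, "claw": -0.1}, {"x": 0, "y": 0, "z": 0.001, "ax": 0, "ay": 0, "az": 0, "claw": -0.07}, {"x": 0, "y": 0, "z": 0.001, "ax": 0, "ay": 0, "az": 0, "claw": -0.04}, {"x": 0, "y": 0, "z": 0.001, "ax": 0, "ay": 0, "az": 0, "claw": 0}, {"x": 0, "y": 0, "z": 0.001, "ax": 0, "ay": 0, "az": 0, "claw": 0.1}, {"x": 0, "y": 0, "z": 0.001, "ax": 0, "ay": 0, "az": 0, "claw": 0.25}, {"x": 0, "y": 0, "z": 0.001, "ax": 0, "ay": 0, "az": 0, "claw": 0.4}, {"x": 0, "y": 0, "z": 0.001, "ax": 0, "ay": 0, "az": 0, "claw": 0.6}, {"x": 0, "y": 0, "z": 0.001, "ax": 0, "ay": 0, "az": 0, "claw": 0.8}, {"x": 0, "y": 0, "z": 0.001, "ax": 0, "ay": 0, "az": 0, "claw": 0.8}], force=3)

```text
time_s: 57.67
tool_pos: [564.7, 21.8, 314.1]
tool_rot: [0.014, 3.142, -0.0]
ft_force: [0.6, -0.8, -0.9]
width: 81.5
grasp_force: 0.0
```

>>> servo_tool(deltas=[{"x": 0, "y": 0, "z": 0.03, "ax": 0, "ay": 0, "az": 0, "claw": 0.8}, {"x": 0, "y": 0, "z": 0.07, "ax": 0, "ay": 0, "az": 0, "claw": 0.8}, {"x": 0, "y": 0, "z": 0.12, "ax": 0, "ay": 0, "az": 0, "claw": 0.8}, {"x": 0, "y": 0, "z": 0.18, "ax": 0, "ay": 0, "az": 0, "claw": 0.8}, {"x": 0, "y": 0, "z": 0.24, "ax": 0, "ay": 0, "az": 0, "claw": 0.8}, {"x": -0.05, "y": 0.06, "z": 0.3, "ax": 0, "ay": 0, "az": 0, "claw": 0.8}, {"x": -0.12, "y": 0.14, "z": 0.33, "ax": 0, "ay": 0, "az": 0, "claw": 0.8}, {"x": -0.2, "y": 0.23, "z": 0.33, "ax": 0, "ay": 0, "az": 0, "claw": 0.8}, {"x": -0.28, "y": 0.32, "z": 0.33, "ax": 0, "ay": 0, "az": 0, "claw": 0.8}, {"x": -0.36, "y": 0.42, "z": 0.33, "ax": 0, "ay": 0, "az": 0, "claw": 0.8}, {"x": -0.44, "y": 0.5, "z": 0.33, "ax": 0, "ay": 0, "az": 0, "claw": 0.8}, {"x": -0.44, "y": 0.5, "z": 0.33, "ax": 0, "ay": 0, "az": 0, "claw": 0.8}])

```text
time_s: 58.67
tool_pos: [429.8, 174.9, 415.2]
tool_rot: [0.005, 3.139, 0.003]
ft_force: [-0.7, -0.2, 0.9]
width: 84.4
grasp_force: 0.0
```

```bash
python3 -c "
from h import *
st(); f,s=look('scene','s14'); c=f['color']; t=look('top')[0]['color']
a=cv2.resize(c[95:245,150:350,::-1],(800,600),interpolation=cv2.INTER_CUBIC); b=cv2.resize(t[:,:,::-1],(240,180))
cv2.imwrite('pics/c14.png',a)"
```

```text
t 58.67 pos [429.8 174.9 415.2] yaw_y 89.8 zdir [ 0.0024  0.0017 -1.    ] w 84.4 gf 0.0 F [-0.7 -0.2  0.9] q [ 0.14 -0.28  1.88  0.    1.55 -1.43]
```

View pics/c14.png

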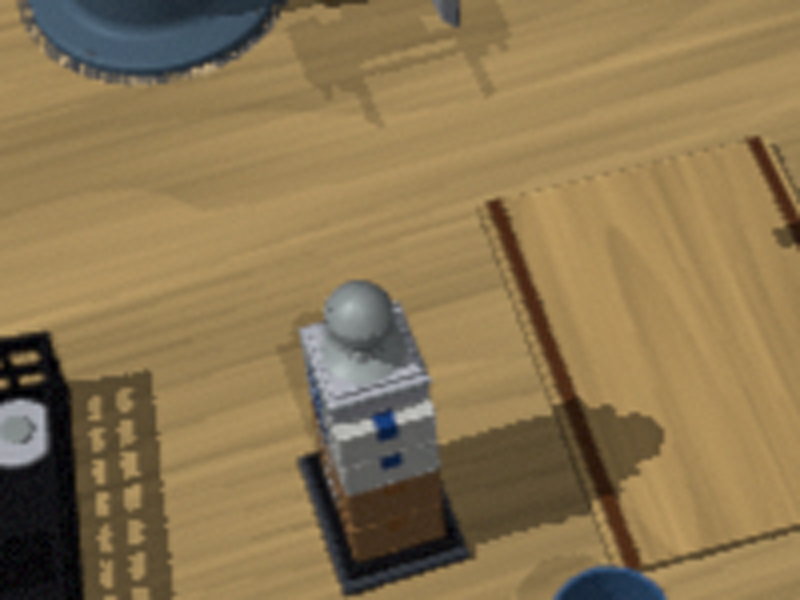

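The two krafts, two whites, cap and finial stand upright in one column, centred on the plinth. The board is empty and the robot is clear.

```bash
python3 -c "
from station import ctrl
print(ctrl.close_job())"
```

```text
the job is handed in; nothing more can be done
None
```

The job is handed in: the collar stands in the black crate, and the plinth holds two kraft and two white cartons (all that were on the board), the domed cap and the ball finial upright on its crown; the mug, tape roll and tape measure weren't touched.

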